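# Sort the measured parts into their tins and the block box

### The job

Sort the five small parts near the robot into where they belong: the two workpieces, the steel gear and the brass flanged bush, one into each of the two shallow yellow tin lids (either in either lid), the plain spacer ring into the deeper silver tin, and the two gauge blocks into the wooden box, one in each bay (either way round). Set each down right way up as it stands now, fully inside and resting on the floor of its container; leave the lids, tin and box where they stand and do not disturb the rod clamp.

Things in the scene. Friction and masses are not known exactly. Their poses are not given: they have to be found in the camera images.
- gear: workpiece: steel spur gear, 33 mm over the teeth, toothed rim 9 mm high, with a short narrower hub upward, 12 mm high in all; lies flat among the parts near the robot. Origin: centre of its underside, z up
- bush: workpiece: brass-coloured bush, a round sleeve with a flange 25 mm across at its foot (grip it as 25 mm across), 17 mm high; stands flange down among the parts near the robot. Origin: centre of its underside, z up
- spacer: plain smooth light-grey metal spacer ring without teeth, 23 mm across, 14 mm high; lies flat among the parts near the robot. Origin: centre of its underside, z up
- tall_block: taller of two steel gauge blocks, 9 mm thick (its x), 35 mm long (its y), 20 mm high; stands on its long narrow face among the parts near the robot. Origin: centre of its underside, z up
- low_block: lower of two steel gauge blocks, 9 mm thick (its x), 30 mm long (its y), 12 mm high; stands on its long narrow face among the parts near the robot. Origin: centre of its underside, z up
- lid_a: shallow round yellow lacquered tin lid lying open side up, 103 mm across, rim 14 mm high, floor 2 mm thick, clear floor about 84 mm across inside. Origin: centre of its underside, z up. Loose, 0.12 kg, stands beyond or to the right of the parts; its yaw means nothing
- lid_b: shallow round yellow lacquered tin lid lying open side up, 106 mm across, rim 17 mm high, floor 2 mm thick, clear floor about 84 mm across inside. Origin: centre of its underside, z up. Loose, 0.12 kg, stands beyond or to the right of the parts; its yaw means nothing
- deep_tin: round open silver tin, deeper than the yellow lids: 99 mm across, 33 mm high, floor about 2 mm thick, about 88 mm clear inside. Origin: centre of its underside, z up. Loose, 0.15 kg, stands beyond or to the right of the parts
- block_box: low wooden box for gauge blocks, 152 mm long (its x, roughly away from the robot), 60 mm wide (its y), 14 mm high, walls 4 mm, floor 4 mm with grey lining. A cross wall 4 mm thick at its middle makes two equal bays, each 70 mm (x) by 52 mm (y) inside, centres 37 mm either side of the origin along x. Origin: centre of its underside, z up. Loose, 0.35 kg, stands beyond or to the right of the parts
- rod_clamp: bystander: small black rod clamp with four ball-headed screws, 126 x 44 x 42 mm, to the left of the parts, its length away from the robot. Origin: centre of its underside; its length is its y

How it is judged:
By the outcome, as a careful person would: the job done as asked, in the order asked, and still so for the second after the job is handed in, with the robot touching nothing.
It also fails if it takes over 96 s, if anything falls off the work surface, if the arm or the gripper's body presses on something with over 40 N, if the wrist force passes 120 N, or if a joint passes its speed limit or range.

### The arm

A 7-joint arm with a two-finger parallel gripper is mounted at the origin on a cart in front of the work surface, level with it; the furniture and walls round the work are solid. World frame = base frame: x ahead of the robot, y to its left, z up, the work surface at z = 0. Lengths are in mm, angles in rad, forces in N, time in s.
With the tool pointing down it reaches from about 400 to 900 mm from the base axis. Payload 5.5 kg.
Tool frame: the origin (TCP) lies between the finger pads; the fingertips stand 14 mm ahead of it and the grasp point (between the pads) lies 5 mm behind it (ctrl.tips_ahead is the distance from the TCP to the fingertips, in mm); z points along the fingers, y is the line along which they close (so a half turn about z gives the same grasp; the last joint's range is limited). The gripper opens to 85 mm and grips with 20 to 120 N. Pads are 22 mm wide; open, the fingers measure 114 mm over their backs; the gripper's body (76 mm by 85 mm) begins 54 mm behind the grasp point. The pads swing forward as they close: fully open they stand 13 mm farther back than shut.
Start: joints at [1.593, 0.501, -0.427, 1.55, 0.221, 1.138, -0.21], TCP at [155.046, -631.237, 215.11] pointing down, gripper open.
Joint ranges: [-2.88, 2.88], [-0.31, 2.03], [-1.54, 1.56], [0.2, 2.42], [-1.41, 4.55], [0.19, 2.02], [-2.57, 2.57]. Speed limits (rad/s): [2.57, 2.57, 3.14, 3.14, 3.14, 3.14, 3.14].

### API

Orientations are given as a unit quaternion [w, x, y, z].
In Python, from workcell import ctrl, viewer gives the robot as it stands.
- The arm moves only by the shell command python3 -m creep 'ROWS' [FORCE]. ROWS is JSON, a list of rows, each a list of 3 entries, a list of its own where there are three numbers: the shift along the tool's x, y, z scaled (see below), then the turn, a rotation vector about the tool's x, y, z scaled (see below), then the opening, from 0 (shut) to 1 (fully open). A call has 1 to 5 rows; each row shifts and turns the commanded pose from where the row before left it, along the tool's axes as they then stand; what a row does not reach is not made up. The controller multiplies each number of a shift by 0.05 m and each number of a turn by 1.5 rad. A row lasts 1/10 s, in which the tool goes at most 50 mm and 8.59 degrees, less where a joint would pass 70% of its speed; a pose out of reach is approached as far as the arm can. A call with a number of a shift or a turn outside -1 to 1 is refused whole. A call with a gripper value outside its range is refused whole. The fingers move at their own pace and stop on an object; FORCE is the grip in N (left out, the last holds). Time passes only in rows, so rows that do not move let the fingers close. It gives the time, the measured TCP pose, the force, the opening and the grip force at its end, in the units of the state.
- ctrl.read_state(): the state, without advancing time (a new reading comes with each control period).
- viewer.camera(name): name is "side" or "top" or "wrist"; returns a dict with "color" (420x560x3 uint8, red, green, blue), "depth" (420x560 float32, mm along the optical axis (not along the pixel's ray), 0 where there is no reading), "mtx" (3x3 intrinsics, pixels), "D" ([k1, k2, p1, p2, k3] as OpenCV has them; the pictures are not rectified), "rvec" (rotation vector, rad) and "tvec" (3), from world to camera coordinates, as OpenCV has them. Camera axes: x right, y down, z forward; pixel columns grow to the right and rows downward; lengths in mm; the calibration is good to about 2 mm. A picture is of the moment at which its call begins.
- ctrl.sign_off(): hands the job in; it is judged then, once.
The state is a dict: "t": time; "joint_pos": joint angles; "qvel": joint speeds; "joint_torque": joint torques, N m; "tool_pos": TCP position; "eef_rot": TCP orientation; "ft_force": force on the tool from outside, world axes, zero at the start; "ft_torque": the same for the moment, N m; "grip_width": finger opening in mm; "grasp_force": force on a finger pad.
Only numpy, scipy, OpenCV 4.12 (cv2) and the standard library are available. Lean on these libraries where they do the work, as an engineer would, in place of code of your own. Each camera call takes 0.05 s, during which the arm holds its last target. There are 200 camera calls.

## Working session

There is one attempt and no reset: what is moved stays moved. The work goes in short steps, Python scripts to look and compute and a shell command to move; the robot and the scene stay as the last step left them, time stands still between calls to the robot, and variables do not carry over. Pictures are saved under pics/ and viewed, at most 16 in all, crops included, and the job is handed in when it is done.

```bash
mkdir -p pics; ls
python3 - <<'E'
from workcell import ctrl, viewer
import cv2,pickle
for n in("top","side"):
    c=viewer.camera(n); cv2.imwrite(f"pics/{n}0.png",cv2.resize(c["color"][...,::-1],(800,600)));pickle.dump(c,open(n+".pkl","wb"))
    print(c["mtx"],c["D"],c["rvec"],c["tvec"])
s=ctrl.read_state();print(s,ctrl.tips_ahead)
E
```

```text
pics
[[520.38033174   0.         281.85268717]
 [  0.         520.38033174 201.01987345]
 [  0.           0.           1.        ]] [-0.17765733  0.          0.          0.          0.        ] [ 2.19387487 -1.99996611  0.22822057] [-67.48230544 512.02067679 979.52771438]
[[421.29774064   0.         275.68170108]
 [  0.         421.29774064 209.12324038]
 [  0.           0.           1.        ]] [0.02858173 0.         0.         0.         0.        ] [ 0.51343396 -2.50353543  1.47849382] [467.23006006 151.86658955 726.37547567]
{'t': 0.1, 'joint_pos': array([ 1.59318454,  0.50171594, -0.42683546,  1.55133422,  0.22079188,
        1.13828865, -0.21030425]), 'qvel': array([-0.00064044, -0.0034991 ,  0.00021815, -0.00249845,  0.00063704,
       -0.00053225,  0.00159502]), 'joint_torque': array([-1.07954975e-02, -5.70818353e+01, -5.83887532e+00, -2.81751591e+01,
        1.03772659e-02,  5.61626017e-03, -4.62554181e-05]), 'tool_pos': array([ 154.84929154, -630.62847806,  214.19414541]), 'eef_rot': array([-8.44380726e-04,  9.92755826e-01,  1.20146379e-01, -6.43839502e-05]), 'ft_force': array([ 0.06091863,  0.48207264, -0.46962688]), 'ft_torque': array([-0.02668461, -0.0288744 ,  0.03208925]), 'grasp_force': 0.0, 'grip_width': 85.60540405509784} 14.0
```

View pics/top0.png

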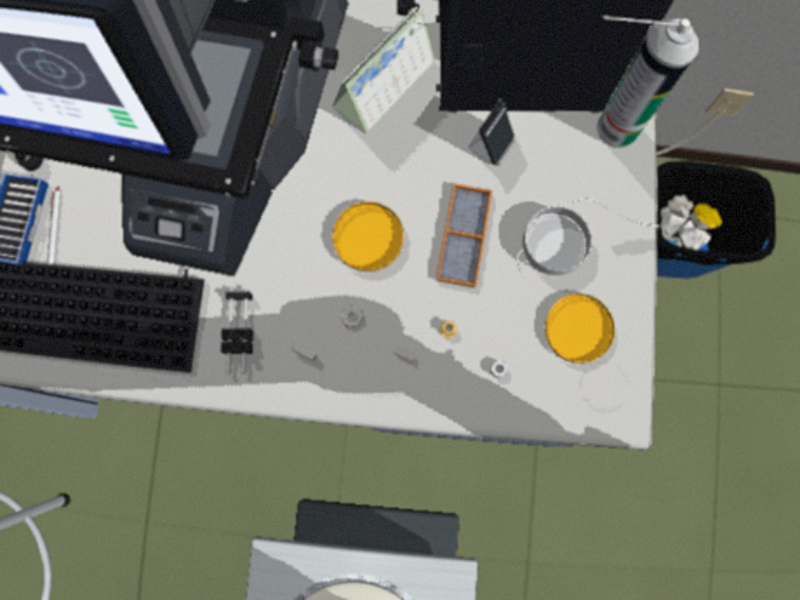

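View pics/side0.png

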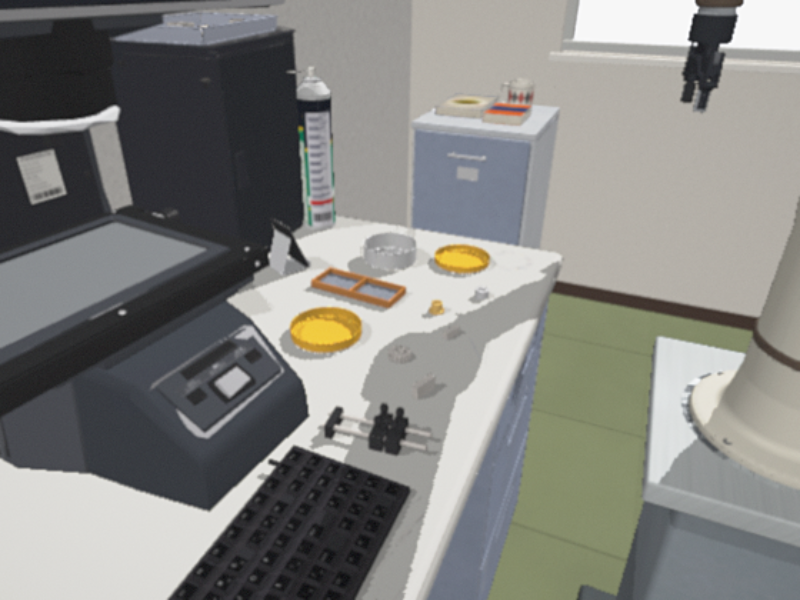

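```bash
cat > h.py <<'E'
import numpy as np,cv2,pickle
from scipy.spatial.transform import Rotation as R
def world(c,uv,z):
    p=cv2.undistortPoints(np.array([[uv]],float),c["mtx"],c["D"])[0,0]
    M=R.from_rotvec(np.ravel(c["rvec"])).as_matrix();t=np.ravel(c["tvec"])
    o=-M.T@t;d=M.T@np.array([p[0],p[1],1]);return (o+d*(z-o[2])/d[2])[:2]
def cloud(c):
    d=c["depth"];h,w=d.shape;u,v=np.meshgrid(np.arange(w),np.arange(h))
    p=cv2.undistortPoints(np.stack([u,v],-1).reshape(-1,1,2).astype(float),c["mtx"],c["D"]).reshape(h,w,2)
    P=np.dstack([p*d[...,None],d]);M=R.from_rotvec(np.ravel(c["rvec"])).as_matrix()
    return (P-np.ravel(c["tvec"]))@M
E
python3 - <<'E'
from h import *
c=pickle.load(open("top.pkl","rb"))
im=c["color"][...,::-1]
cv2.imwrite("pics/crop0.png",cv2.resize(im[200:280,190:370],(792,352),interpolation=cv2.INTER_CUBIC))
W=cloud(c)
f=.7
for n,uv,z in [("gear",(352,317),12),("bush",(449,327),17),("spacer",(499,368),14),("bL",(308,356),0),("bR",(405,354),0),("lid1",(368,236),14),("lid2",(580,328),14),("tin",(557,240),33)]:
    print(n,world(c,(uv[0]*f,uv[1]*f),z).round(1))
for n,uv in [("tl",(452,186)),("tr",(491,191)),("bl",(437,283)),("br",(475,286))]: print(n,world(c,(uv[0]*f,uv[1]*f),14).round(1))
np.set_printoptions(linewidth=200)
for a in (slice(240,256),slice(202,228)),(slice(240,256),slice(272,298)): print(W[a][...,2].round().astype(int))
E
```

```text
gear [475.6  49.8]
bush [473.1 -90.9]
spacer [ 420.9 -167. ]
bL [414.5 108.4]
bR [430.7 -31.4]
lid1 [598.7  39.1]
lid2 [ 489.3 -281.6]
tin [ 613.2 -238. ]
tl [688.9 -78.9]
tr [ 686.6 -138.2]
bl [536.9 -68.4]
br [ 537.6 -124.1]
[[-2  2 -3 -2 17 21 -2 -1 -1 -2 -1 -4  3 -1 -2  2  1 -3  0 -1 -1 -1 -2  1  1  0]
 [ 0 -1  0 20 18 20 24 19 -1 -3 -4  0  3  1  0 -3 -1 -2 -4 -2 -5  0 -1  1  1  0]
 [ 2 -3  3 20 23 19 20 19 20 18 -2 -3 -2  1 -1  1 -3 -2  1  0 -2  2 -1 -4  0  3]
 [ 1  0 15 20 21 20 21 22 21 22 18 17 -2  0 -5  2 -2 -2  1  0  0  0  2 -5 -1 -2]
 [-2  0  4 16 19 22 19 18 16 22 19 24 20 18  2  3  1 -3  1 -1 -2 -3  3 -1  4 -1]
 [-2 -3  0 -3  6 20 18 22 18 24 20 22 20 20 19 -1 -5  1  0  3  3 -3  2  0 -2 -3]
 [ 0 -1 -3  1 -3 -2  5 18 16 18 17 19 21 18 22 17 19 -2  0 -1  1  0 -1 -1  1 -1]
 [-2  2 -2 -1  0  1  0  2  3 18 23 21 15 18 23 23 18 19 20 -3 -1 -2 -3 -1 -3  1]
 [ 1 -1  1 -5 -4  2 -2 -5  0  1  6 20 16 19 18 17 21 19 19 11 -4  1 -1  0  1 -5]
 [ 0  0 -1 -1 -2 -5 -2 -3  3 -2  1 -2  7 22 20 16 21 14 16  4 -1 -4  1 -1  2 -1]
 [ 0  0  1  0 -4  2  2  0 -2  0 -1 -2  1 -1  5 18 18 19 12  0 -
[... 1852 characters left out ...]
  0   -3   -2   -4    2   -1   -3]
 [  -3   -2   -3   -1    2   -3   -1   -2    1   -1   -1    2    3    5   13   13    9    0   -2   -3   -1    3    0   -1    0   -1]
 [   2    0    0    1   -2   -2   -4   -2   -1    2   -2   -3    0   -3    1    5    9   -2   -2    0 1069   -1    0   -3    1    1]
 [  -4    3    4    0   -2    0   -3   -4    0   -3   -2    0   -1   -6   -3   -2   -2   -1   -1   -3    1    2   -1   -1   -2   -1]
 [  -3   -1    0   -1   -1   -2    0    2    2   -4   -1    1    0   -2   -4   -1    0    2    1   -2   -4   -4    1    0   -1    0]
 [  -2   -2    1    1    0    3   -1   -5   -2    2    0   -5   -2    2   -2   -2    0   -4   -4   -4   -1   -1   -1   -2    1   -3]]
```

View pics/crop0.png

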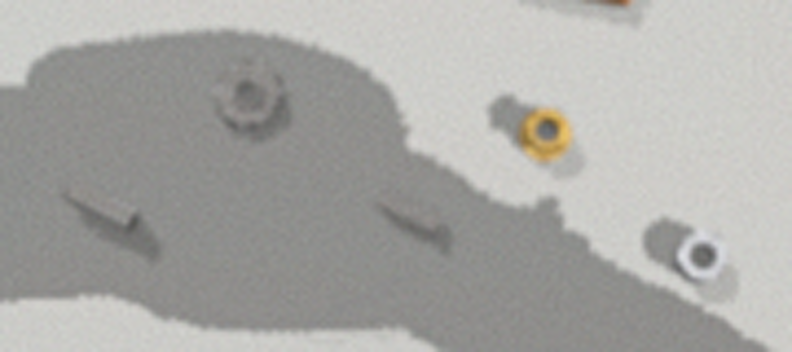

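Run:
```python
from h import *
c=pickle.load(open("top.pkl","rb")); W=cloud(c)
def blob(n,x,y,r,zl,zh):
    m=(np.hypot(W[...,0]-x,W[...,1]-y)<r)&(W[...,2]>zl)&(W[...,2]<zh)
    v,u=np.where(m); zt=np.median(W[m][:,2])
    P=np.array([world(c,(a,b),zt) for a,b in zip(u,v)])
    (q,s,a)=cv2.minAreaRect(P.astype(np.float32)); cc,rr=cv2.minEnclosingCircle(P.astype(np.float32))
    ev,V=np.linalg.eigh(np.cov(P.T)); l=V[:,1]
    print(n,len(P),"z",zt.round(1),"mean",P.mean(0).round(1),"rect",np.round(q,1),np.round(s,1),"long axis deg",round(np.degrees(np.arctan2(l[1],l[0])),1),"circ",np.round(cc,1),round(rr,1))
blob("tall",418,106,30,13,30);blob("low",430,-31,28,7,20)
blob("gear",476,50,26,5,20);blob("bush",473,-91,22,10,25);blob("spacer",421,-167,22,8,22)
blob("lid1",598,39,65,8,25);blob("lid2",489,-281,65,8,25);blob("tin",613,-238,65,20,45);
blob("boxwall",612,-103,95,9,22);blob("clamp",450,190,60,10,60)
W2=cloud(c);m=(abs(W2[...,0]-450)<90)&(abs(W2[...,1]-200)<45)&(W2[...,2]>12)
print(W2[m].min(0),W2[m].max(0))
```

```text
tall 82 z 19.2 mean [419.8 113.8] rect [419.8 113.3] [35.2  9.1] long axis deg 68.5 circ [418.8 113.7] 17.7
low 68 z 11.3 mean [430.5 -29.3] rect [430.2 -29.1] [29.4  9.2] long axis deg 67.6 circ [430.7 -29.3] 15.3
gear 145 z 8.5 mean [478.3  52.4] rect [478.9  52.2] [31.5 31.3] long axis deg 99.7 circ [481.8  50.7] 19.0
bush 38 z 16.3 mean [473.8 -89. ] rect [472.9 -89.3] [16.7 14.4] long axis deg 162.8 circ [473.3 -89.3] 9.4
spacer 81 z 13.1 mean [ 421.1 -166.5] rect [ 421.1 -166.5] [22.7 20.6] long axis deg 162.3 circ [ 420.9 -166.4] 11.8
lid1 177 z 14.1 mean [605.7  43.9] rect [599.5  41.7] [106.1 103.9] long axis deg -172.5 circ [599.4  40.5] 54.1
lid2 151 z 11.9 mean [ 494.2 -287.3] rect [ 491.4 -282.1] [101.5 102.4] long axis deg 130.2 circ [ 491.3 -282.1] 52.7
tin 254 z 29.0 mean [ 619.9 -242.7] rect [ 616.9 -239.6] [ 97.  100.9] long axis deg 146.6 circ [ 616.6 -239.5] 51.6
boxwall 442 z 12.9 mean [ 613.4 -106.7] rect [ 605.9 -109.6] [163.2 159.2] long axis deg 174.4 circ [ 609.2 -102.5] 94.4
clamp 588 z 19.2 mean [441.3 213.5] rect [445.7 214. ] [110.9  44.7] long axis deg -176.1 circ [446.4 203.2] 55.5
[377.15107191 167.59438124  12.04315248] [539.99715634 244.99974807 677.09216664]
```

```bash
cat > go.py <<'E'
# python3 go.py x y z [yaw of tool y, deg]: prints shift/turn units needed from the measured pose (shift in the present tool axes)
import sys
from h import *
from workcell import ctrl
s=ctrl.read_state();q=s["eef_rot"];T=R.from_quat([q[1],q[2],q[3],q[0]]);M=T.as_matrix()
a=[float(v) for v in sys.argv[1:]]
yaw=np.degrees(np.arctan2(M[1,1],M[0,1]));ty=a[3] if len(a)>3 else yaw
y=np.array([np.cos(np.radians(ty)),np.sin(np.radians(ty)),0]);z=np.array([0,0,-1]);G=np.column_stack([np.cross(y,z),y,z])
d=np.array(a[:3])-s["tool_pos"]
rv=(T.inv()*R.from_matrix(G)).as_rotvec()
print("t",round(s["t"],1),"pos",s["tool_pos"].round(1),"yaw",yaw.round(1),"F",s["ft_force"].round(1),"w",s["grip_width"].round(1),"gf",round(s["grasp_force"],1))
print("j",s["joint_pos"].round(2),"shift",(M.T@d/50).round(3),"after turn",(G.T@d/50).round(3),"rows",(np.linalg.norm(d)/50).round(2),"turn",(rv/1.5).round(3))
E
python3 -m creep '[[[0,0,0],[0,0,-0.09],1],[[0,0,0],[0,0,-0.09],1],[[0,0,0],[0,0,-0.09],1],[[0,0,0],[0,0,-0.09],1],[[0,0,0],[0,0,-0.09],1]]' 40
python3 -m creep '[[[0,0,0],[0,0,-0.09],1],[[0,0,0],[0,0,-0.09],1],[[0,0,0],[0,0,0],1]]'
python3 go.py 400 -350 200 -22
```

```text
t: 0.6
tool_pos: [154.9, -630.8, 214.5]
eef_rot: [-0.001, 0.896, 0.445, 0.0]
ft_force: [-0.8, 0.3, -0.3]
grip_width: 85.3
grasp_force: 0.0
t: 0.9
tool_pos: [154.8, -630.9, 214.4]
eef_rot: [-0.0, 0.829, 0.559, 0.0]
ft_force: [-0.2, 0.0, -0.6]
grip_width: 85.3
grasp_force: 0.0Traceback (most recent call last):
  File "go.py", line 11, in <module>
    print("t",round(s["t"],1),"pos",s["tool_pos"].round(1),"yaw",yaw.round(1),"F",s["ft_force"].round(1),"w",s["grip_width"].round(1),"gf",round(s["grasp_force"],1))
                                                                                                             ^^^^^^^^^^^^^^^^^^^^^
AttributeError: 'float' object has no attribute 'round'
```

```bash
sed -i 's/s\["grip_width"\].round(1)/round(s["grip_width"],1)/' go.py
python3 go.py 400 -350 200 -22;python3 go.py 479 52 150 -22
```

```text
t 0.9 pos [ 154.8 -630.9  214.4] yaw -22.0 F [-0.2  0.  -0.6] w 85.3 gf 0.0
j [ 1.73  0.54 -0.63  1.55  0.33  1.16  0.65] shift [7.046 2.443 0.296] after turn [7.046 2.443 0.289] rows 7.46 turn [-0.    -0.001 -0.   ]
t 0.9 pos [ 154.8 -630.9  214.4] yaw -22.0 F [-0.2  0.  -0.6] w 85.3 gf 0.0
j [ 1.73  0.54 -0.63  1.55  0.33  1.16  0.65] shift [15.091  0.896  1.307] after turn [15.093  0.896  1.289] rows 15.17 turn [-0.    -0.001 -0.   ]
```

```bash
python3 -m creep '[[[0.88,0.3,0.03],[0,0,0],1],[[0.88,0.3,0.03],[0,0,0],1],[[0.88,0.3,0.03],[0,0,0],1],[[0.88,0.3,0.03],[0,0,0],1]]' >/dev/null
python3 -m creep '[[[0.88,0.3,0.03],[0,0,0],1],[[0.88,0.3,0.03],[0,0,0],1],[[0.88,0.3,0.03],[0,0,0],1],[[0.88,0.3,0.03],[0,0,0],1],[[0,0,0],[0,0,0],1]]' >/dev/null
python3 go.py 479 52 150 -22
```

```text
t 1.8 pos [ 403.7 -342.9  203.7] yaw -21.6 F [-1.1  0.2  0.6] w 85.7 gf 0.0
j [ 1.29  0.36 -0.77  1.86  0.29  1.04  0.03] shift [ 7.895 -1.513  1.096] after turn [ 7.888 -1.562  1.074] rows 8.11 turn [ 0.001 -0.002  0.004]
```

```bash
python3 -m creep '[[[0.88,-0.17,0.12],[0,0,0],1],[[0.88,-0.17,0.12],[0,0,0],1],[[0.88,-0.17,0.12],[0,0,0],1],[[0.88,-0.17,0.12],[0,0,0],1]]' >/dev/null
python3 -m creep '[[[0.88,-0.17,0.12],[0,0,0],1],[[0.88,-0.17,0.12],[0,0,0],0.6],[[0.88,-0.17,0.12],[0,0,0],0.6],[[0.88,-0.17,0.12],[0,0,0],0.6],[[0.8,-0.17,0.12],[0,0,0],0.6]]' >/dev/null
python3 -m creep '[[[0,0,0],[0,0,0],0.6],[[0,0,0],[0,0,0],0.6]]' >/dev/null
python3 go.py 479 52 50 -22
python3 - <<'E'
from workcell import viewer
import cv2,pickle
c=viewer.camera("wrist");pickle.dump(c,open("w1.pkl","wb"));cv2.imwrite("pics/w1.png",c["color"][...,::-1])
E
```

```text
t 2.9 pos [474.5  42.8 148.9] yaw -22.0 F [ 0.4 -0.5  0. ] w 51.1 gf 0.0
j [ 0.61  0.37 -0.89  2.03  0.37  0.91 -0.86] shift [0.205 0.016 1.977] after turn [0.204 0.015 1.977] rows 1.99 turn [-0.  0. -0.]
```

View pics/w1.png

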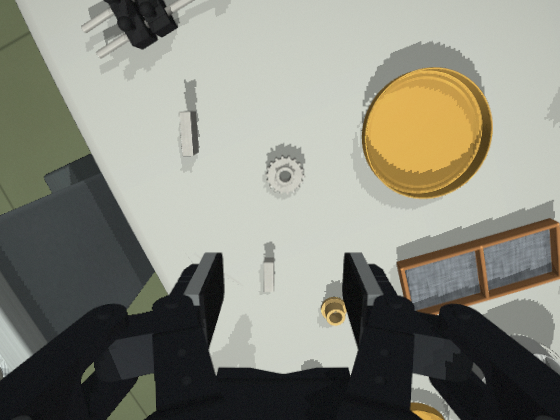

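```bash
python3 - <<'E'
from h import *
c=pickle.load(open("w1.pkl","rb"))
for n,uv,z in [("gear",(285.5,177),12),("gearrim",(284.5,176),9),("bush",(335.5,316),17),("lid",(427,132),7),("boxTL",(400,263),14),("boxTR",(555,221),14),("tallT",(186,112),20),("tallB",(186,155),20),("lowT",(265,258),12),("lowB",(264,292),12)]: print(n,world(c,uv,z).round(1))
E
python3 go.py 479 52 40 -22
```

```text
gear [478.6  49.7]
gearrim [477.9  50.2]
bush [473.1 -89.2]
lid [602.   40.4]
boxTL [545.1 -61.6]
boxTR [690.  -77.5]
tallT [426.4 128.7]
tallB [411.6  98.2]
lowT [434. -12.]
lowB [419.8 -43.4]
t 3.0 pos [474.5  41.3 148.9] yaw -22.2 F [-0.  -0.5  0.4] w 51.2 gf 0.0
j [ 0.61  0.37 -0.89  2.03  0.37  0.91 -0.86] shift [0.234 0.004 2.177] after turn [0.232 0.003 2.177] rows 2.19 turn [-0.     0.001 -0.002]
```

```bash
python3 -m creep '[[[0.19,0,0.6],[0,0,0],0.6],[[0,0,0.6],[0,0,0],0.6],[[0,0,0.6],[0,0,0],0.6],[[0,0,0.37],[0,0,0],0.6],[[0,0,0],[0,0,0],0.6]]' >/dev/null
python3 -m creep '[[[0,0,0.2],[0,0,0],0.6],[[0,0,0.2],[0,0,0],0.6],[[0,0,0],[0,0,0],0.6]]'
python3 go.py 478.4 50.5 14 -22
python3 -m creep '[[[0,0,0.06],[0,0,0],0.6],[[0,0,0],[0,0,0],0.6]]'
python3 go.py 478.4 50.5 14 -22
```

```text
t: 3.75
tool_pos: [478.1, 50.0, 20.1]
eef_rot: [0.0, 0.83, 0.558, -0.0]
ft_force: [0.4, -0.5, 0.3]
grip_width: 51.2
grasp_force: 0.0
t 3.8 pos [478.1  50.   20.1] yaw -22.1 F [ 0.4 -0.5  0.3] w 51.2 gf 0.0
j [ 0.42  0.59 -0.71  2.09  0.62  0.68 -1.09] shift [0.012 0.003 0.123] after turn [0.012 0.003 0.123] rows 0.12 turn [-0.     0.    -0.002]
t: 3.95
tool_pos: [478.5, 50.8, 17.8]
eef_rot: [0.0, 0.829, 0.559, 0.0]
ft_force: [-1.3, 0.4, 0.3]
grip_width: 51.0
grasp_force: 0.0
t 4.0 pos [478.5  50.8  17.8] yaw -22.1 F [-1.3  0.4  0.3] w 51.0 gf 0.0
j [ 0.42  0.59 -0.7   2.09  0.62  0.67 -1.09] shift [-0.006 -0.     0.075] after turn [-0.006 -0.     0.075] rows 0.08 turn [ 0.    -0.    -0.001]
```

```bash
python3 -m creep '[[[0,0,0.06],[0,0,0],0.6],[[0,0,0],[0,0,0],0.2],[[0,0,0],[0,0,0],0.2],[[0,0,0],[0,0,0],0.2],[[0,0,0],[0,0,0],0.2]]' 40
python3 -m creep '[[[0,0,0],[0,0,0],0.2],[[0,0,0],[0,0,0],0.2]]'
python3 -c "
from workcell import viewer
import cv2
c=viewer.camera('wrist');cv2.imwrite('pics/w2.png',c['color'][...,::-1])"
```

```text
t: 4.45
tool_pos: [478.4, 50.8, 14.7]
eef_rot: [0.0, 0.829, 0.559, 0.0]
ft_force: [0.2, -0.3, -0.1]
grip_width: 17.2
grasp_force: 0.0
t: 4.65
tool_pos: [478.4, 50.8, 14.7]
eef_rot: [0.0, 0.829, 0.559, 0.0]
ft_force: [-0.8, 0.1, 0.3]
grip_width: 17.2
grasp_force: 0.0
```

View pics/w2.png

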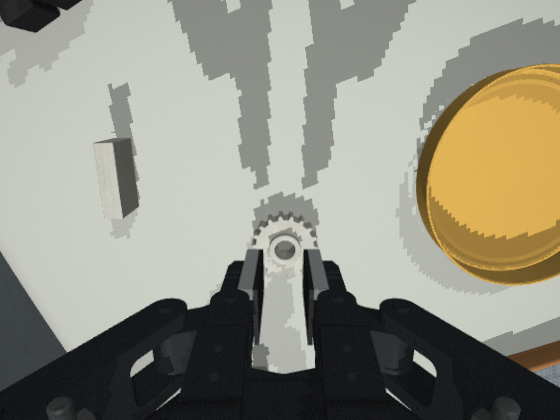

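Run:
```python
from h import *
from workcell import viewer
c=viewer.camera("wrist")
print(world(c,(286,247),12),world(c,(285,240),9),world(c,(253,257),5),world(c,(253,257),12),world(c,(317,257),5))
W=cloud(c);np.set_printoptions(linewidth=220)
print(W[200:330:6,246:330:6][...,2].round().astype(int))
t=viewer.camera("side");pickle.dump(t,open("s2.pkl","wb"))
cv2.imwrite("pics/s2.png",cv2.resize(t["color"][200:320,200:360,::-1],(800,600),interpolation=cv2.INTER_CUBIC))
```

```text
[479.61454932  51.97532036] [480.08761478  54.40513373] [460.92465639  50.37701551] [462.71438318  53.10155178] [491.14358311  38.16283918]
[[  0   0  -2  -1  -1  -1  -2  -1   0   0  -1  -2  -1  -1]
 [ -1  -1   0  -1  -1   0   0  -1  -1  -1   0  -1  -1   0]
 [ -1  -1   0   0  -1  -1  -2   0  -1   0   0  -1  -1   0]
 [ -1  -1   0   0   7   4   7   5   3   3  -1  -1  -1  -1]
 [ -2  -1  -1   4   8   8   8   7   9   8   1  -1  -1  -1]
 [ -1  -1   1   9   8   8   8   8   9   8   8  -1  -1   0]
 [ -1   0   8   9   8  11  10  11   9   8   9   8   0   0]
 [ -1   6   9   8  10  12  -1  -1  11   9   8   7  -1  -1]
 [ -1  -1   8   8  11   2   0  -1   8  11   9   9  -1  -2]
 [ 39  39  41   8  11  10   6   6  11   9  38  39  39   0]
 [ 46  46  45   9   9  10  12  12  11   9  44  45  46  38]
 [ 51  51  50  -1   8   8   9   8   8   8  50  50  51  44]
 [ 56  55  56  -1   0  10   9   8   0   8  54  56  55  56]
 [ 60  59  60  -1  -1  -1  -1   0  -1  -1  55  60  61  60]
 [ 63  63  59   1   0  -1  -2  -1  -1  -1  56  64  64  64]
 [ 67  67  61  -1  -1  -2  -1  -1  -1  -1  55  68  68  70]
 [ 74  67  66  -2  -1  -1  -1   0  -1  -1  56  67  74  74]
 [ 76  69  67  -1  -2  -1  -2  -2  -1  -1  58  67  76  77]
 [ 81  72  66   0  -1  -1   0   0   0   0  58  68  80  80]
 [ 84  72  68  -2  -1  -1  -1  -1  -1   0  58  68  84  83]
 [ 86  71  67  -1   0  -1  -1   0   0   0  59  67  86  87]
 [ 97  72  67   0  -1  -1   0  -1 173  -1  60  67  88  97]]
```

View pics/s2.png

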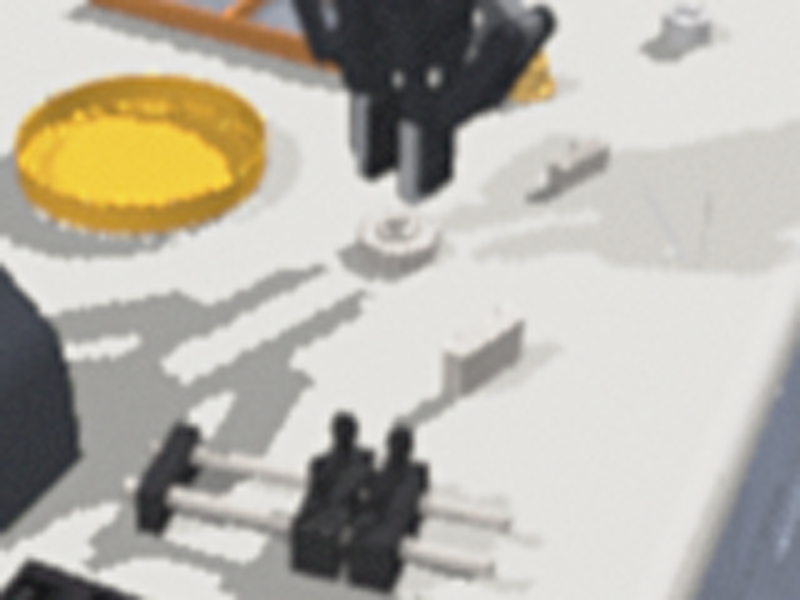

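Run:
```python
from h import *
t=pickle.load(open("s2.pkl","rb"));W=cloud(t)
np.set_printoptions(linewidth=220)
for v in range(226,256,2): print(v,[tuple(W[v,u].round().astype(int)) for u in (273,276,281,284,287)])
```

```text
226 [(np.int64(488), np.int64(59), np.int64(56)), (np.int64(486), np.int64(50), np.int64(52)), (np.int64(469), np.int64(66), np.int64(64)), (np.int64(463), np.int64(65), np.int64(65)), (np.int64(457), np.int64(65), np.int64(67))]
228 [(np.int64(489), np.int64(57), np.int64(50)), (np.int64(485), np.int64(51), np.int64(47)), (np.int64(469), np.int64(66), np.int64(60)), (np.int64(462), np.int64(67), np.int64(62)), (np.int64(458), np.int64(62), np.int64(61))]
230 [(np.int64(489), np.int64(57), np.int64(45)), (np.int64(486), np.int64(50), np.int64(42)), (np.int64(470), np.int64(64), np.int64(54)), (np.int64(464), np.int64(63), np.int64(55)), (np.int64(458), np.int64(62), np.int64(56))]
232 [(np.int64(488), np.int64(59), np.int64(42)), (np.int64(485), np.int64(51), np.int64(38)), (np.int64(468), np.int64(67), np.int64(51)), (np.int64(463), np.int64(64), np.int64(52)), (np.int64(458), np.int64(63), np.int64(52))]
234 [(np.int64(489), np.int64(56), np.int64(35)), (np.int64(485), np.int64(51), np.int64(33)), (np.int64(467), np.int64(69), np.int64(49)), (np.int64(463), np.int64(66), np.int64(4
[... 1627 characters left out ...]
(49), np.int64(6))]
250 [(np.int64(486), np.int64(63), np.int64(3)), (np.int64(478), np.int64(66), np.int64(7)), (np.int64(468), np.int64(65), np.int64(9)), (np.int64(464), np.int64(59), np.int64(6)), (np.int64(461), np.int64(50), np.int64(2))]
252 [(np.int64(486), np.int64(64), np.int64(-1)), (np.int64(478), np.int64(67), np.int64(3)), (np.int64(468), np.int64(65), np.int64(4)), (np.int64(464), np.int64(60), np.int64(2)), (np.int64(460), np.int64(54), np.int64(-1))]
254 [(np.int64(483), np.int64(70), np.int64(-1)), (np.int64(477), np.int64(69), np.int64(0)), (np.int64(469), np.int64(63), np.int64(-2)), (np.int64(463), np.int64(62), np.int64(-1)), (np.int64(458), np.int64(58), np.int64(-2))]
```

Run:
```python
from h import *
np.set_printoptions(linewidth=220)
c=pickle.load(open("w1.pkl","rb"));W=cloud(c)
C=lambda c:-R.from_rotvec(np.ravel(c["rvec"])).as_matrix().T@np.ravel(c["tvec"])
print("cam1",C(c),"TCP 474.5 42 148.9")
for v in range(248,300,6): print(v,W[v,[207,214,220,348,355,362],2].round())
for v in range(250,290,8): print(c["depth"][v,[214,220,348,355]])
from workcell import viewer,ctrl
c=viewer.camera("wrist");print("cam2",C(c),ctrl.read_state()["tool_pos"])
print(c["depth"][250:290:6,[250,320]])
```

```text
cam1 [500.06563763 107.76088128 307.06704245] TCP 474.5 42 148.9
248 [ 0. -1. -2. -2. -1. -1.]
254 [174. 174. 173. 174. 174. 173.]
260 [180. 179. 174. 179. 180. 179.]
266 [185. 185. 175. 179. 184. 185.]
272 [190. 187. 175. 180. 189. 189.]
278 [194. 188. 176. 180. 193. 194.]
284 [198. 189. 177. 181. 192. 197.]
290 [200. 189. 177. 180. 194. 203.]
296 [201. 189. 178. 182. 194. 205.]
[334.60718 333.37    332.40012 332.8694 ]
[141.51779 145.0791  140.80841 140.50246]
[133.3421  145.30254 140.7832  134.39651]
[131.98468 144.49506 140.56503 127.82949]
[132.96165  144.51546  141.01341  127.424644]
cam2 [503.82915413 115.70208962 172.82429307] [478.34740234  50.78168398  14.62321029]
[[149.0833   187.86536 ]
 [142.85983  143.0715  ]
 [137.0249   137.14001 ]
 [132.403    131.5198  ]
 [127.72163  128.49493 ]
 [123.610146 124.10882 ]
 [119.454544 120.3494  ]]
```

```bash
python3 -m creep '[[[0,0,0],[0,0,0],0.52],[[0,0,0],[0,0,0],0.52],[[0,0,0],[0,0,0],0.52],[[0,0,0.3],[0,0,0],0.52],[[0,0,0],[0,0,0],0.52]]' 40
python3 - <<'E'
from h import *
from workcell import viewer,ctrl
np.set_printoptions(linewidth=220,suppress=True)
s=ctrl.read_state();print(s["tool_pos"],s["grip_width"])
c=viewer.camera("wrist");W=cloud(c)
for v in range(240,280,4): print(v,W[v,200:370:10,2].round())
E
```

```text
t: 5.35
tool_pos: [477.0, 50.3, -2.1]
eef_rot: [-0.001, 0.829, 0.559, -0.001]
ft_force: [-0.8, -0.0, -0.3]
grip_width: 44.5
grasp_force: 0.0
[476.96088617  50.33328482  -2.10655381] 44.46916879943123
240 [-1. -1. -0. -1. -1. -2.  8.  9.  9.  8.  9.  8. -1. -0. -0. -0. -0.]
244 [-2. -0. -0. -2. -0. -1.  8.  8.  8.  8.  9.  8.  4. -2. -1. -0. -0.]
248 [ 1. -0. -2. -0. -1. -1.  9.  8. 11. 10.  8.  9.  8. -0. -2. -1. -1.]
252 [-1. -1. 21. 18. -1. -0. 10. 10. 11. 11. 11.  8.  2. -1. 21. 21. -2.]
256 [-0. -1. 24. 19. -0.  0.  8.  9. -1. -2. 10.  7.  6. -0. 25. 25. -2.]
260 [-1. 28. 28. 19. -1. -1.  8. 11. -0. -1. 11.  9.  9. -1. 28. 29. -1.]
264 [24. 30. 32. 19. -1.  0.  8. 11.  4.  2. 11.  9. -1.  0. 28. 31. 24.]
268 [27. 36. 36. 21. -1. -1.  8.  8.  8.  7. 11.  8.  5. -1. 30. 35. 34.]
272 [31. 39. 38. 22. -1. -1.  9.  8. 12. 11. 12.  8.  8. -1. 30. 39. 38.]
276 [34. 42. 42. 22. -2.  0.  9.  9. 12. 11.  8.  7. -1.  1. 31. 41. 42.]
```

```bash
python3 -m creep '[[[0,0,0.15],[0,0,0],0.52],[[0,0,0.1],[0,0,0],0.52],[[0,0,0.04],[0,0,0],0.52],[[0,0,0],[0,0,0],0.52]]' 40
python3 -m creep '[[[0,0,0],[0,0,0],0.3],[[0,0,0],[0,0,0],0.3],[[0,0,0],[0,0,0],0.3],[[0,0,0],[0,0,0],0.3],[[0,0,0],[0,0,0],0.3]]' 40
```

```text
t: 5.8
tool_pos: [478.0, 50.8, -15.3]
eef_rot: [-0.0, 0.829, 0.559, -0.0]
ft_force: [-0.2, 0.2, 0.6]
grip_width: 44.5
grasp_force: 0.0
t: 6.3
tool_pos: [478.4, 50.8, -14.6]
eef_rot: [0.0, 0.829, 0.559, 0.0]
ft_force: [-1.8, 1.5, 6.1]
grip_width: 30.4
grasp_force: 39.6
```

```bash
python3 -m creep '[[[0,0,-0.3],[0,0,0],0.3],[[0,0,-0.4],[0,0,0],0.3],[[0,0,-0.5],[0,0,0],0.3],[[0,0,0],[0,0,0],0.3]]'
python3 go.py 600 41 45 -22
```

```text
t: 6.7
tool_pos: [480.9, 51.2, 48.3]
eef_rot: [0.001, 0.829, 0.559, 0.002]
ft_force: [0.3, 0.0, -0.2]
grip_width: 30.7
grasp_force: 39.6
t 6.7 pos [480.9  51.2  48.3] yaw -22.1 F [ 0.3  0.  -0.2] w 30.7 gf 39.6
j [ 0.46  0.54 -0.75  2.08  0.57  0.72 -1.05] shift [0.706 2.284 0.079] after turn [0.704 2.285 0.066] rows 2.39 turn [ 0.003 -0.002 -0.001]
```

```bash
python3 -m creep '[[[0.24,0.76,0],[0,0,0],0.3],[[0.24,0.76,0],[0,0,0],0.3],[[0.24,0.76,0],[0,0,0],0.3],[[0,0,0],[0,0,0],0.3],[[0,0,0],[0,0,0],0.3]]'
python3 go.py 600 41 45 -22
python3 - <<'E'
from h import *
from workcell import viewer
c=viewer.camera("wrist");pickle.dump(c,open("w3.pkl","wb"));cv2.imwrite("pics/w3.png",c["color"][...,::-1])
E
```

```text
t: 7.2
tool_pos: [597.4, 41.3, 44.5]
eef_rot: [-0.0, 0.83, 0.558, -0.0]
ft_force: [0.3, 0.1, -0.7]
grip_width: 30.3
grasp_force: 39.7
t 7.2 pos [597.4  41.3  44.5] yaw -22.1 F [ 0.3  0.1 -0.7] w 30.3 gf 39.7
j [ 0.41  0.71 -0.71  1.79  0.59  0.86 -0.96] shift [ 0.015  0.049 -0.01 ] after turn [ 0.014  0.049 -0.01 ] rows 0.05 turn [-0.001 -0.    -0.001]
```

View pics/w3.png

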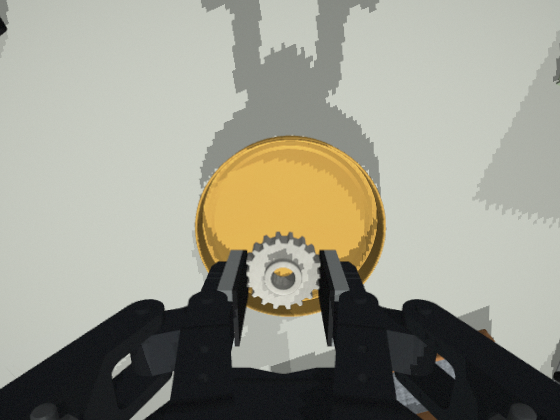

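```bash
python3 -m creep '[[[0,0.05,0.4],[0,0,0],0.3],[[0,0,0.4],[0,0,0],0.3],[[0,0,0.24],[0,0,0],0.3],[[0,0,0.06],[0,0,0],0.3],[[0,0,0],[0,0,0],0.3]]'
python3 -m creep '[[[0,0,0.02],[0,0,0],0.3],[[0,0,0],[0,0,0],0.3]]'
```

```text
t: 7.75
tool_pos: [598.9, 40.6, -10.6]
eef_rot: [-0.0, 0.829, 0.559, -0.001]
ft_force: [-0.4, -0.4, -0.4]
grip_width: 30.7
grasp_force: 39.7
t: 7.95
tool_pos: [600.4, 40.6, -10.2]
eef_rot: [0.0, 0.829, 0.559, 0.001]
ft_force: [0.8, 0.2, 1.2]
grip_width: 30.9
grasp_force: 39.7
```

```bash
python3 -m creep '[[[0,0,0.03],[0,0,0],0.3],[[0,0,0],[0,0,0],0.3]]'
python3 -m creep '[[[0,0,0],[0,0,0],0.48],[[0,0,0],[0,0,0],0.48],[[0,0,0],[0,0,0],0.48]]'
python3 -m creep '[[[0,0,-0.3],[0,0,0],0.48],[[0,0,-0.5],[0,0,0],0.48],[[0,0,-0.6],[0,0,0],0.48],[[0,0,0],[0,0,0],0.48]]'
python3 go.py 473.2 -89.2 60 -22
python3 - <<'E'
from h import *
from workcell import viewer
c=viewer.camera("wrist");W=cloud(c)
m=(np.hypot(W[...,0]-600,W[...,1]-41)<35)&(W[...,2]>6)&(W[...,2]<25);print(m.sum(),W[m].mean(0),np.percentile(W[m][:,2],[5,50,95]))
E
```

```text
t: 8.15
tool_pos: [600.0, 40.3, -12.1]
eef_rot: [0.0, 0.829, 0.559, 0.0]
ft_force: [0.4, -0.3, -0.8]
grip_width: 30.4
grasp_force: 39.7
t: 8.45
tool_pos: [599.9, 40.4, -12.3]
eef_rot: [0.0, 0.829, 0.559, 0.0]
ft_force: [0.3, 0.0, 0.1]
grip_width: 40.9
grasp_force: 0.0
t: 8.85
tool_pos: [603.3, 41.4, 62.8]
eef_rot: [0.002, 0.829, 0.559, 0.003]
ft_force: [1.4, 1.0, 0.0]
grip_width: 40.8
grasp_force: 0.0
t 8.8 pos [603.3  41.4  62.8] yaw -22.0 F [1.4 1.  0. ] w 40.8 gf 0.0
j [ 0.42  0.69 -0.73  1.78  0.57  0.89 -0.95] shift [-3.398 -1.432  0.033] after turn [-3.397 -1.434  0.055] rows 3.69 turn [ 0.005 -0.002 -0.   ]
1737 [599.25754101  41.5506065   10.59545184] [ 8.42765468 10.38285459 13.58688452]
```

```bash
python3 -m creep '[[[-0.85,-0.36,0.01],[0,0,0],0.45],[[-0.85,-0.36,0.01],[0,0,0],0.45],[[-0.85,-0.36,0.01],[0,0,0],0.45],[[-0.85,-0.36,0.01],[0,0,0],0.45],[[0,0,0],[0,0,0],0.45]]'
python3 -m creep '[[[0,0,0],[0,0,0],0.45]]' >/dev/null
python3 go.py 473.2 -89.2 0 -22
python3 - <<'E'
from h import *
from workcell import viewer
c=viewer.camera("wrist");pickle.dump(c,open("w4.pkl","wb"));cv2.imwrite("pics/w4.png",c["color"][...,::-1])
W=cloud(c)
for n,x,y,zl,zh in [("bush",473.2,-89.2,13,25),("bushflange",473.2,-89.2,1.5,8)]:
    m=(np.hypot(W[...,0]-x,W[...,1]-y)<20)&(W[...,2]>zl)&(W[...,2]<zh);cc=cv2.minEnclosingCircle(W[m][:,:2].astype(np.float32));print(n,m.sum(),W[m].mean(0),cc)
    print(np.histogram(W[m][:,2],bins=8))
E
```

```text
t: 9.4
tool_pos: [462.4, -96.3, 54.0]
eef_rot: [-0.001, 0.832, 0.555, -0.004]
ft_force: [-0.3, -0.6, 0.3]
grip_width: 38.3
grasp_force: 0.0
t 9.5 pos [468.2 -91.6  55.4] yaw -22.2 F [ 0.1  1.9 -0.1] w 38.3 gf 0.0
j [ 0.77  0.53 -0.76  2.09  0.54  0.74 -0.73] shift [0.083 0.076 1.108] after turn [0.082 0.075 1.109] rows 1.11 turn [-0.     0.001 -0.003]
bush 463 [472.28922791 -90.40192897  16.08689393] ((472.218994140625, -90.94217681884766), 9.140705108642578)
(array([ 15,  20,  20,  39,  95, 168,  81,  25]), array([13.00928569, 13.63242277, 14.25555985, 14.87869693, 15.50183401,
       16.12497109, 16.74810817, 17.37124525, 17.99438232]))
bushflange 553 [473.42631142 -87.32927424   3.8633431 ] ((473.4098205566406, -88.65837097167969), 14.383744239807129)
(array([ 36, 115, 206, 106,  32,  18,  17,  23]), array([1.54315998, 2.34823252, 3.15330507, 3.95837761, 4.76345015,
       5.5685227 , 6.37359524, 7.17866779, 7.98374033]))
```

View pics/w4.png

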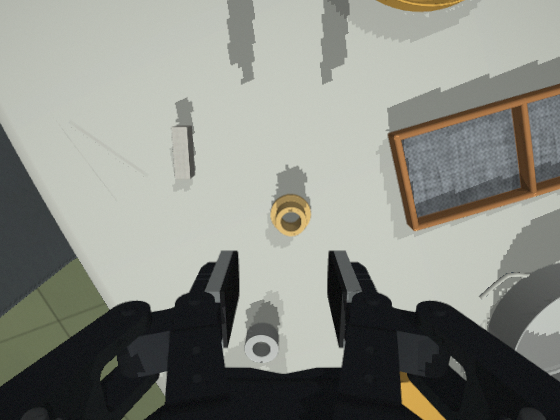

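```bash
python3 -m creep '[[[0.08,0.07,0.4],[0,0,0],0.45],[[0,0,0.4],[0,0,0],0.45],[[0,0,0.3],[0,0,0],0.45],[[0,0,0.15],[0,0,0],0.45],[[0,0,0],[0,0,0],0.45]]'
python3 -m creep '[[[0,0,0],[0,0,0],0.45],[[0,0,0],[0,0,0],0.38],[[0,0,0],[0,0,0],0.38]]'
python3 go.py 473.2 -89.2 -14 -22
python3 - <<'E'
from h import *
from workcell import viewer
np.set_printoptions(linewidth=220,suppress=True)
c=viewer.camera("wrist");W=cloud(c)
for v in range(240,280,4): print(v,W[v,200:370:8,2].round(0))
E
```

```text
t: 10.05
tool_pos: [473.6, -86.6, -7.8]
eef_rot: [-0.001, 0.829, 0.559, -0.0]
ft_force: [1.0, 0.1, 0.5]
grip_width: 38.6
grasp_force: 0.0
t: 10.35
tool_pos: [474.6, -87.9, -6.2]
eef_rot: [0.001, 0.829, 0.559, 0.0]
ft_force: [0.4, 0.4, -0.6]
grip_width: 32.3
grasp_force: 0.0
t 10.3 pos [474.6 -87.9  -6.2] yaw -22.1 F [ 0.4  0.4 -0.6] w 32.3 gf 0.0
j [ 0.67  0.63 -0.66  2.09  0.67  0.63 -0.84] shift [-0.034 -0.016  0.155] after turn [-0.034 -0.016  0.155] rows 0.16 turn [ 0.001 -0.    -0.001]
240 [-1. -1. -1. -1. -1. -2. -1.  0. -1. -1.  0.  0. -1. -1. -1. -1. -0. -1. -1. -1. -0. -1.]
244 [ 0. -0. -1. -1.  0. -0. -1. -0. -2.  4.  3.  4.  1. -1. -1. -1. -1. -3. -0. -1. -1. -1.]
248 [-1. -0. -0. -1. -1. -0. -0. -2.  1.  5.  4.  4.  4. -1. -1. -1. -1. -1. -2. -2. -1. -1.]
252 [ 0. -2.  0. -0. 17. 17. -1. -1.  3.  3.  5.  4.  3.  3. -2. -1. 17. 17. -1. -1. -1. -1.]
256 [-1. -1. -1. -1. 21. 21. -1. -1.  4.  7. 11. 10.  4.  3. -3. -1. 21. 21.  1. -1. -1. -1.]
260 [-1. -0. -0. -1. 25. 24. -1.  2.  4. 11. 15. 13.  8.  4.  1. -1. 24. 24. -1. -0. -0. -1.]
264 [-1.  0. 19. 27. 28. 28. -0.  4.  6. 15. 16. 16. 14.  4. -0. -3. 28. 28. 20. 20. -1. -0.]
268 [-1. 23. 24. 32. 32. 29. -1.  3. 11. 16. 17. 15. 16.  3. -2. 11. 32. 31. 32. 24. -2. -0.]
272 [-0. 27. 27. 34. 35. 30. -1.  3. 17. 16. -0. -1. 16.  4. -1. 12. 34. 34. 35. 25. 27. -1.]
276 [-2. 30. 29. 38. 38. 30. -1. -2. 17.  4. -0.  0. 15.  3. -1. 11. 36. 37. 38. 30. 30. -1.]
```

```bash
python3 -m creep '[[[-0.03,-0.01,0.1],[0,0,0],0.38],[[0,0,0.04],[0,0,0],0.38],[[0,0,0],[0,0,0],0.38],[[0,0,0],[0,0,0],0.38]]' 
python3 -m creep '[[[0,0,0.03],[0,0,0],0.38],[[0,0,0],[0,0,0],0.38]]' 
python3 -m creep '[[[0,0,0],[0,0,0],0.2],[[0,0,0],[0,0,0],0.2],[[0,0,0],[0,0,0],0.2],[[0,0,0],[0,0,0],0.2]]' 40
```

```text
t: 10.8
tool_pos: [472.9, -88.9, -14.0]
eef_rot: [-0.0, 0.829, 0.559, -0.0]
ft_force: [0.8, -0.6, -0.2]
grip_width: 32.6
grasp_force: 0.0
t: 11.0
tool_pos: [472.9, -88.9, -15.5]
eef_rot: [-0.0, 0.829, 0.559, -0.0]
ft_force: [0.7, -1.3, 0.0]
grip_width: 32.5
grasp_force: 0.0
t: 11.4
tool_pos: [473.0, -88.9, -15.2]
eef_rot: [0.0, 0.829, 0.559, 0.0]
ft_force: [-1.7, 0.4, 3.7]
grip_width: 23.2
grasp_force: 39.3
```

```bash
python3 -m creep '[[[0,0,-0.2],[0,0,0],0.2],[[0,0,-0.4],[0,0,0],0.2],[[0,0,-0.6],[0,0,0],0.2],[[0,0,0],[0,0,0],0.2],[[0,0,0],[0,0,0],0.2]]'
python3 go.py 491 -282 45 -22
python3 - <<'E'
from h import *
from workcell import viewer
c=viewer.camera("wrist");cv2.imwrite("pics/w5.png",c["color"][...,::-1])
W=cloud(c);print(W[240:300:6,262:304:6,2].round())
E
```

```text
t: 11.9
tool_pos: [473.6, -89.4, 45.4]
eef_rot: [0.001, 0.829, 0.559, 0.001]
ft_force: [0.0, 0.7, 0.5]
grip_width: 23.5
grasp_force: 39.3
t 11.9 pos [473.6 -89.4  45.4] yaw -22.1 F [0.  0.7 0.5] w 23.5 gf 39.3
j [ 0.75  0.55 -0.75  2.08  0.57  0.72 -0.75] shift [-3.438  1.771  0.011] after turn [-3.44   1.766  0.007] rows 3.87 turn [ 0.001  0.    -0.001]
[[-1. -2. -1. -0. -1. -0. -1.]
 [ 0. -0. 61. 63. 62. 62. -1.]
 [60. 63. 64. 64. 64. 65. 64.]
 [64. 64. 65. 68. 66. 65. 64.]
 [65. 67. 70. 73. 74. 71. 67.]
 [65. 74. 77. 77. 77. 76. 74.]
 [73. 76. 77. -1. -1. 77. 77.]
 [77. 76. 62.  0. -2. 63. 76.]
 [76. 74. 67. 65. 66. 68. 77.]
 [76. 77. 72. 70. 69. 73. 77.]]
```

View pics/w5.png

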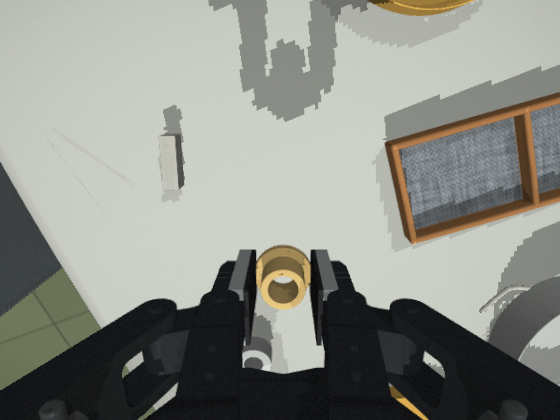

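```bash
python3 -m creep '[[[-0.86,0.44,0],[0,0,0],0.2],[[-0.86,0.44,0],[0,0,0],0.2],[[-0.86,0.44,0],[0,0,0],0.2],[[-0.86,0.44,0],[0,0,0],0.2],[[0,0,0],[0,0,0],0.2]]' >/dev/null
python3 -m creep '[[[0,0,0],[0,0,0],0.2],[[0,0,0],[0,0,0],0.2]]' >/dev/null
python3 go.py 491 -282 -11 -22
python3 - <<'E'
from h import *
from workcell import viewer
c=viewer.camera("wrist");W=cloud(c)
m=(np.hypot(W[...,0]-491,W[...,1]+282)<65)&(W[...,2]>7)&(W[...,2]<25);cc=cv2.minEnclosingCircle(W[m][:,:2].astype(np.float32));print(m.sum(),cc,np.percentile(W[m][:,2],95))
E
```

```text
t 12.7 pos [ 489.3 -279.5   43.7] yaw -22.0 F [ 0.7 -0.1  0.5] w 23.5 gf 39.3
j [ 1.02  0.66 -0.71  1.88  0.58  0.82 -0.39] shift [-0.035  0.051  1.094] after turn [-0.033  0.049  1.094] rows 1.1 turn [-0.001 -0.001  0.   ]
1935 ((490.2200927734375, -283.2218322753906), 51.85747146606445) 14.35890471433707
```

```bash
python3 -m creep '[[[-0.05,0.04,0.4],[0,0,0],0.2],[[0,0,0.4],[0,0,0],0.2],[[0,0,0.24],[0,0,0],0.2],[[0,0,0.05],[0,0,0],0.2],[[0,0,0],[0,0,0],0.2]]'
python3 -m creep '[[[0,0,0],[0,0,0],0.2],[[0,0,0.03],[0,0,0],0.2],[[0,0,0],[0,0,0],0.2]]'
python3 -m creep '[[[0,0,0.01],[0,0,0],0.2],[[0,0,0],[0,0,0],0.2]]'
```

```text
t: 13.2
tool_pos: [490.9, -283.3, -10.0]
eef_rot: [-0.0, 0.829, 0.559, 0.0]
ft_force: [-0.2, 0.1, 0.5]
grip_width: 23.0
grasp_force: 39.3
t: 13.5
tool_pos: [491.2, -284.7, -10.9]
eef_rot: [0.0, 0.829, 0.559, 0.0]
ft_force: [-0.6, 0.6, 0.8]
grip_width: 23.4
grasp_force: 39.3
t: 13.7
tool_pos: [490.9, -284.6, -11.7]
eef_rot: [0.0, 0.829, 0.559, 0.0]
ft_force: [-0.2, -0.1, 0.4]
grip_width: 23.5
grasp_force: 39.3
```

```bash
python3 -m creep '[[[0,0,0.02],[0,0,0],0.2],[[0,0,0],[0,0,0],0.2]]'
python3 -m creep '[[[0,0,0.01],[0,0,0],0.2],[[0,0,0],[0,0,0],0.2]]'
python3 -m creep '[[[0,0,0],[0,0,0],0.38],[[0,0,0],[0,0,0],0.38],[[0,0,0],[0,0,0],0.38]]'
python3 -m creep '[[[0,0,-0.2],[0,0,0],0.38],[[0,0,-0.5],[0,0,0],0.38],[[0,0,-0.6],[0,0,0],0.38],[[0,0,0],[0,0,0],0.38]]'
python3 go.py 421 -166.5 55 -22
python3 - <<'E'
from h import *
from workcell import viewer
c=viewer.camera("wrist");cv2.imwrite("pics/w6.png",c["color"][...,::-1]);W=cloud(c)
m=(np.hypot(W[...,0]-491,W[...,1]+284)<30)&(W[...,2]>12)&(W[...,2]<40);print(m.sum(),W[m].mean(0),np.percentile(W[m][:,2],[5,50,95]))
E
```

```text
t: 13.9
tool_pos: [490.7, -284.5, -13.0]
eef_rot: [-0.0, 0.829, 0.559, -0.0]
ft_force: [0.2, 0.2, -0.8]
grip_width: 23.1
grasp_force: 39.3
t: 14.1
tool_pos: [490.8, -284.5, -13.3]
eef_rot: [0.0, 0.829, 0.559, -0.0]
ft_force: [-1.4, -0.4, 1.2]
grip_width: 23.4
grasp_force: 39.5
t: 14.4
tool_pos: [490.9, -284.4, -13.4]
eef_rot: [-0.0, 0.829, 0.559, 0.0]
ft_force: [-1.5, 0.2, 0.6]
grip_width: 32.5
grasp_force: 0.0
t: 14.8
tool_pos: [494.0, -285.5, 56.0]
eef_rot: [0.003, 0.829, 0.559, 0.002]
ft_force: [1.4, -0.3, 0.4]
grip_width: 32.5
grasp_force: 0.0
t 14.8 pos [ 494.  -285.5   56. ] yaw -22.0 F [ 1.4 -0.3  0.4] w 32.5 gf 0.0
j [ 1.03  0.65 -0.72  1.87  0.57  0.83 -0.37] shift [ 1.658e+00 -2.247e+00  2.000e-03] after turn [ 1.66  -2.246  0.019] rows 2.79 turn [ 0.005  0.001 -0.   ]
535 [ 489.28179998 -285.45150056   17.33593468] [13.13021979 17.94135116 19.14032516]
```

View pics/w6.png

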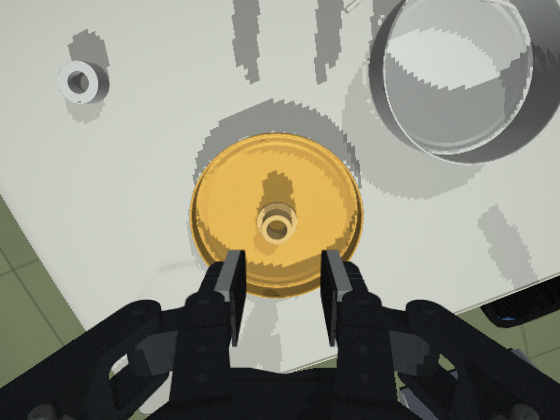

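```bash
python3 -m creep '[[[0.56,-0.75,0],[0,0,0],0.45],[[0.56,-0.75,0],[0,0,0],0.45],[[0.56,-0.75,0],[0,0,0],0.45],[[0,0,0],[0,0,0],0.45],[[0,0,0],[0,0,0],0.45]]' >/dev/null
python3 -m creep '[[[0,0,0],[0,0,0],0.45]]' >/dev/null
python3 go.py 421 -166.5 -8 -22
python3 - <<'E'
from h import *
from workcell import viewer
c=viewer.camera("wrist");W=cloud(c)
m=(np.hypot(W[...,0]-421,W[...,1]+166)<20)&(W[...,2]>10)&(W[...,2]<20);cc=cv2.minEnclosingCircle(W[m][:,:2].astype(np.float32));print(m.sum(),cc)
E
```

```text
t 15.4 pos [ 418.8 -165.3   51.7] yaw -22.1 F [ 0.4 -0.1  0.2] w 38.2 gf 0.0
j [ 0.97  0.49 -0.77  2.15  0.54  0.7  -0.56] shift [-0.005  0.047  1.193] after turn [-0.005  0.048  1.193] rows 1.19 turn [ 0.001  0.    -0.001]
907 ((419.91424560546875, -167.88348388671875), 11.582087516784668)
```

```bash
python3 -m creep '[[[-0.02,0.04,0.4],[0,0,0],0.45],[[0,0,0.4],[0,0,0],0.45],[[0,0,0.35],[0,0,0],0.4],[[0,0,0.1],[0,0,0],0.4],[[0,0,0],[0,0,0],0.4]]'
python3 -m creep '[[[0,0,0],[0,0,0],0.4],[[0,0,0],[0,0,0],0.15],[[0,0,0],[0,0,0],0.15],[[0,0,0],[0,0,0],0.15],[[0,0,0],[0,0,0],0.15]]'
python3 -m creep '[[[0,0,-0.4],[0,0,0],0.15],[[0,0,-0.6],[0,0,0],0.15],[[0,0,-0.7],[0,0,0],0.15],[[0,0,0],[0,0,0],0.15],[[0,0,0],[0,0,0],0.15]]'
python3 go.py 616.7 -239.5 70 -22
python3 - <<'E'
from h import *
from workcell import viewer
c=viewer.camera("wrist");W=cloud(c)
print(W[240:312:6,262:310:6,2].round())
E
```

```text
t: 16.0
tool_pos: [419.5, -166.3, -11.6]
eef_rot: [-0.001, 0.83, 0.558, -0.0]
ft_force: [-0.6, 0.9, 0.6]
grip_width: 34.1
grasp_force: 0.0
t: 16.5
tool_pos: [420.4, -166.5, -10.0]
eef_rot: [0.001, 0.829, 0.559, 0.0]
ft_force: [0.6, 0.0, 5.6]
grip_width: 20.6
grasp_force: 39.1
t: 17.0
tool_pos: [420.0, -166.8, 74.9]
eef_rot: [0.001, 0.83, 0.558, 0.0]
ft_force: [-0.5, -0.1, -0.2]
grip_width: 20.6
grasp_force: 39.2
t 17.0 pos [ 420.  -166.8   74.9] yaw -22.1 F [-0.5 -0.1 -0.2] w 20.6 gf 39.2
j [ 1.01  0.46 -0.81  2.14  0.5   0.74 -0.52] shift [0.134 4.192 0.106] after turn [0.127 4.192 0.097] rows 4.2 turn [ 0.001  0.001 -0.001]
[[-1. -1.  0. -0.  1. -0. -2. -1.]
 [-1. 86. 89. 92. 92. 89. 87. -0.]
 [86. 93. 96. 99. 96. 97. 94. 86.]
 [95. 99. 98. 97. 97. 98. 98. 93.]
 [99. 97. 96. 98. 99. 98. 99. 97.]
 [98. 97. -1. -1. -0. -1. 97. 99.]
 [98. 98. 88. 85. 85. 90. 98. 98.]
 [97. 98. 92. 91. 91. 94. 97. 98.]
 [98. 98. 98. 95. 96. 99. 99. 98.]
 [98. 99. 99. 98. 98. 98. 98. -0.]
 [-1. -2. 97. 98. 98. 99. -1. -1.]
 [-2. -1. -0. -0. -1. -0. -1. -1.]]
```

```bash
python3 -m creep '[[[0.03,0.84,0.01],[0,0,0],0.15],[[0.03,0.84,0],[0,0,0],0.15],[[0.03,0.84,0],[0,0,0],0.15],[[0.03,0.84,0],[0,0,0],0.15],[[0.03,0.84,0],[0,0,0],0.15]]' >/dev/null
python3 -m creep '[[[0,0,0],[0,0,0],0.15],[[0,0,0],[0,0,0],0.15],[[0,0,0],[0,0,0],0.15]]' >/dev/null
python3 go.py 616.7 -239.5 -4 -22
python3 - <<'E'
from h import *
from workcell import viewer
c=viewer.camera("wrist");cv2.imwrite("pics/w7.png",c["color"][...,::-1]);W=cloud(c)
m=(np.hypot(W[...,0]-616,W[...,1]+239)<60)&(W[...,2]>22)&(W[...,2]<45);cc=cv2.minEnclosingCircle(W[m][:,:2].astype(np.float32));print(m.sum(),cc)
E
```

```text
t 17.9 pos [ 615.1 -236.9   71.9] yaw -22.0 F [-0.5  0.4  0.3] w 20.5 gf 39.3
j [ 0.81  0.76 -0.72  1.62  0.57  0.99 -0.48] shift [-0.036  0.054  1.518] after turn [-0.036  0.049  1.518] rows 1.52 turn [-0.002  0.     0.   ]
1876 ((616.6240844726562, -240.7579345703125), 49.68986511230469)
```

View pics/w7.png

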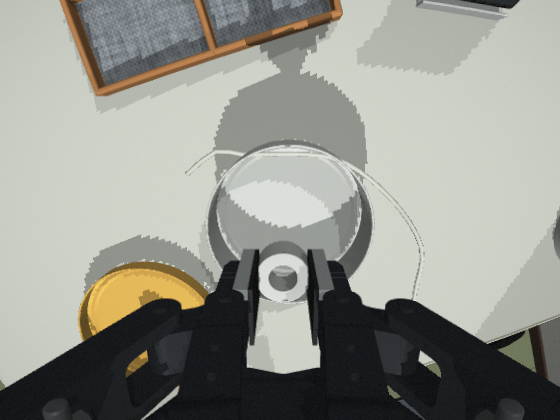

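```bash
python3 -m creep '[[[-0.05,0.05,0.5],[0,0,0],0.15],[[0,0,0.5],[0,0,0],0.15],[[0,0,0.4],[0,0,0],0.15],[[0,0,0.1],[0,0,0],0.15],[[0,0,0],[0,0,0],0.15]]'
python3 -m creep '[[[0,0,0],[0,0,0],0.15],[[0,0,0.04],[0,0,0],0.15],[[0,0,0],[0,0,0],0.15]]'
python3 -m creep '[[[0,0,0.02],[0,0,0],0.15],[[0,0,0],[0,0,0],0.15]]'
```

```text
t: 18.4
tool_pos: [617.4, -240.7, -2.2]
eef_rot: [-0.001, 0.829, 0.559, -0.001]
ft_force: [0.1, -0.4, 0.6]
grip_width: 20.4
grasp_force: 39.3
t: 18.7
tool_pos: [619.0, -241.4, -2.5]
eef_rot: [0.001, 0.829, 0.559, 0.0]
ft_force: [-0.6, 0.2, -0.4]
grip_width: 20.8
grasp_force: 39.3
t: 18.9
tool_pos: [618.5, -241.3, -4.2]
eef_rot: [0.0, 0.829, 0.559, 0.0]
ft_force: [-0.5, 0.0, -0.5]
grip_width: 20.4
grasp_force: 39.3
```

```bash
python3 -m creep '[[[0,0,0.04],[0,0,0],0.15],[[0,0,0],[0,0,0],0.15],[[0,0,0],[0,0,0],0.15]]'
python3 -m creep '[[[0,0,0.03],[0,0,0],0.15],[[0,0,0],[0,0,0],0.15],[[0,0,0],[0,0,0],0.15]]'
python3 -m creep '[[[0,0,0.01],[0,0,0],0.15],[[0,0,0],[0,0,0],0.15]]'
```

```text
t: 19.2
tool_pos: [618.3, -241.2, -6.5]
eef_rot: [-0.0, 0.829, 0.559, -0.0]
ft_force: [0.6, -0.2, 0.7]
grip_width: 20.4
grasp_force: 39.3
t: 19.5
tool_pos: [618.5, -241.2, -7.9]
eef_rot: [0.0, 0.829, 0.559, 0.0]
ft_force: [0.3, -0.4, -0.3]
grip_width: 20.5
grasp_force: 39.4
t: 19.7
tool_pos: [618.5, -241.2, -7.9]
eef_rot: [0.0, 0.829, 0.559, -0.0]
ft_force: [-2.0, 1.4, 4.6]
grip_width: 20.4
grasp_force: 39.7
```

```bash
python3 -m creep '[[[0,0,0],[0,0,0],0.36],[[0,0,0],[0,0,0],0.36],[[0,0,0],[0,0,0],0.36]]'
python3 -m creep '[[[0,0,-0.2],[0,0,0],0.36],[[0,0,-0.5],[0,0,0],0.36],[[0,0,-0.6],[0,0,0],0.36],[[0,0,-0.4],[0,0,0],0.36],[[0,0,0],[0,0,0],0.36]]'
python3 - <<'E'
from h import *
from workcell import viewer
c=viewer.camera("wrist");W=cloud(c)
m=(np.hypot(W[...,0]-617,W[...,1]+240)<38)&(W[...,2]>8)&(W[...,2]<25);print(m.sum(),W[m].mean(0),np.percentile(W[m][:,2],[5,50,95]))
E
python3 go.py 419.5 113.5 60 -22
```

```text
t: 20.0
tool_pos: [618.3, -241.2, -8.6]
eef_rot: [-0.0, 0.829, 0.559, -0.0]
ft_force: [-0.7, 0.4, 0.3]
grip_width: 30.9
grasp_force: 0.0
t: 20.5
tool_pos: [621.2, -241.8, 80.9]
eef_rot: [0.003, 0.829, 0.559, 0.002]
ft_force: [0.1, 0.1, 0.6]
grip_width: 30.7
grasp_force: 0.0
823 [ 617.00689674 -241.61026631   14.56148132] [ 9.56978043 15.0962724  16.28361403]
t 20.6 pos [ 619.8 -241.7   78.8] yaw -22.1 F [ 0.2 -0.8 -0.3] w 30.8 gf 0.0
j [ 0.82  0.76 -0.72  1.61  0.57  1.   -0.47] shift [ 5.078 -6.384  0.35 ] after turn [ 5.086 -6.376  0.376] rows 8.16 turn [ 0.003  0.    -0.001]
```

Spacer sits in the tin at 16 mm (flat). Next the tall block.

```bash
python3 -m creep '[[[0.56,-0.71,0.03],[0,0,0],0.36],[[0.56,-0.71,0.03],[0,0,0],0.36],[[0.56,-0.71,0.03],[0,0,0],0.36],[[0.56,-0.71,0.03],[0,0,0],0.36],[[0.56,-0.71,0.03],[0,0,0],0.36]]' >/dev/null
python3 -m creep '[[[0.56,-0.71,0.03],[0,0,0],0.36],[[0.56,-0.71,0.03],[0,0,0],0.36],[[0.56,-0.71,0.03],[0,0,0],0.36],[[0.56,-0.71,0.1],[0,0,0],0.36],[[0,0,0],[0,0,0],0.36]]' >/dev/null
python3 -m creep '[[[0,0,0],[0,0,0],0.36],[[0,0,0],[0,0,0],0.36]]' >/dev/null
python3 go.py 419.5 113.5 0 -22
python3 - <<'E'
from h import *
from workcell import viewer
c=viewer.camera("wrist");cv2.imwrite("pics/w8.png",c["color"][...,::-1]);W=cloud(c)
m=(np.hypot(W[...,0]-419.5,W[...,1]-113.5)<28)&(W[...,2]>17.5)&(W[...,2]<23)
P=W[m][:,:2];print(m.sum(),P.mean(0),cv2.minAreaRect(P.astype(np.float32)));l=np.linalg.eigh(np.cov(P.T))[1][:,1];print(np.degrees(np.arctan2(l[1],l[0])))
E
```

```text
t 21.8 pos [417.2 111.2  59.2] yaw -22.1 F [0.2 0.2 0.3] w 30.5 gf 0.0
j [ 0.38  0.46 -0.82  2.19  0.53  0.7  -1.2 ] shift [0.061 0.026 1.184] after turn [0.06  0.026 1.184] rows 1.19 turn [-0.     0.001 -0.002]
865 [418.81079132 114.41028672] ((418.3688049316406, 113.66120910644531), (35.14048767089844, 8.690780639648438), 68.33543395996094)
68.54103860787369
```

View pics/w8.png

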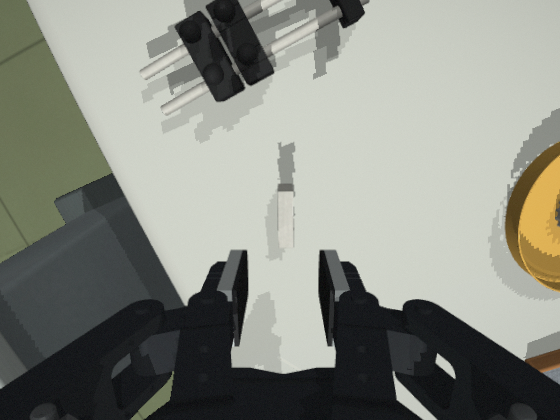

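```bash
python3 -m creep '[[[0.06,0.01,0.4],[0,0,0],0.36],[[0,0,0.4],[0,0,0],0.36],[[0,0,0.4],[0,0,0],0.36],[[0,0,0.14],[0,0,0],0.36],[[0,0,0],[0,0,0],0.36]]'
python3 -m creep '[[[0,0,0],[0,0,0],0.36],[[0,0,0],[0,0,0],0],[[0,0,0],[0,0,0],0],[[0,0,0],[0,0,0],0],[[0,0,0],[0,0,0],0]]'
python3 -m creep '[[[0,0,-0.4],[0,0,0],0],[[0,0,-0.6],[0,0,0],0],[[0,0,-0.6],[0,0,0],0],[[0,0,0],[0,0,0],0],[[0,0,0],[0,0,0],0]]'
python3 - <<'E'
from h import *
from workcell import viewer
c=viewer.camera("wrist");pickle.dump(c,open("w9.pkl","wb"));cv2.imwrite("pics/w9.png",c["color"][...,::-1]);W=cloud(c)
print(W[200:330:8,270:302:5,2].round())
# box from the top camera, corners of the outside of the rim
c=viewer.camera("top");W=cloud(c)
m=(abs(W[...,0]-612)<95)&(abs(W[...,1]+102)<45)&(W[...,2]>3.5)&(W[...,2]<20)
m=cv2.morphologyEx(m.astype(np.uint8),cv2.MORPH_OPEN,np.ones((3,3)))>0
v,u=np.where(m);P=np.array([world(c,(a,b),13) for a,b in zip(u,v)]).astype(np.float32);print(cv2.minAreaRect(P))
E
python3 go.py 648 -105 60 -4.5
```

```text
t: 22.3
tool_pos: [418.1, 113.9, -8.2]
eef_rot: [-0.0, 0.83, 0.558, -0.001]
ft_force: [0.4, 1.2, 0.3]
grip_width: 30.6
grasp_force: 0.0
t: 22.8
tool_pos: [419.4, 114.9, -6.5]
eef_rot: [0.001, 0.829, 0.559, 0.001]
ft_force: [-0.2, -1.8, 6.9]
grip_width: 7.4
grasp_force: 40.9
t: 23.3
tool_pos: [419.2, 114.5, 73.1]
eef_rot: [0.001, 0.83, 0.558, 0.001]
ft_force: [-0.4, -1.1, -1.1]
grip_width: 7.6
grasp_force: 40.1
[[ -1.   0.  -1.  -1.  -1.  -0.  -1.]
 [ -0.  -1.  -0.  -1.  -1.  -1.  -1.]
 [ -0.  -1.  -0.  -1.  -1.  -0.   0.]
 [ -2.  -0.  -0.  -1.  -1.  -0.  -1.]
 [ -1.  87.  88.  88.  87.  -1.  -1.]
 [ -2.  97.  97.  98.  98.   0.  -1.]
 [ -1.  99.  99.  99.  98.   0.  -0.]
 [100.  98.  99. 100.  98.  99. 101.]
 [108.  99.  99. 100.  99. 107. 108.]
 [114.  99.  98.  99.  98. 114. 114.]
 [122.  99.  99.  99.  99. 119. 119.]
 [126.  98.  99.  99.  99. 124. 126.]
 [126. 100.  98.  99.  99. 127. 125.]
 [126.  99.  99.  98.  99. 125. 129.]
 [125.  98.  99.  99. 231. 126. 133.]
 [126.  -1.  -0.  -1.  -1. 126. 133.]
 [127.  -1.  -1.  -1.  -1. 126. 135.]]
((615.0599365234375, -102.26261901855469), (59.94478225708008, 154.392333984375), 84.820556640625)
t 23.4 pos [417.9 114.4  72. ] yaw -22.1 F [ 0.3 -0.7 -0.2] w 7.5 gf 40.1
j [ 0.4   0.44 -0.85  2.18  0.51  0.73 -1.18] shift [-2.336  5.914  0.237] after turn [-4.013  4.932  0.239] rows 6.36 turn [-0.001  0.001 -0.205]
```

View pics/w9.png

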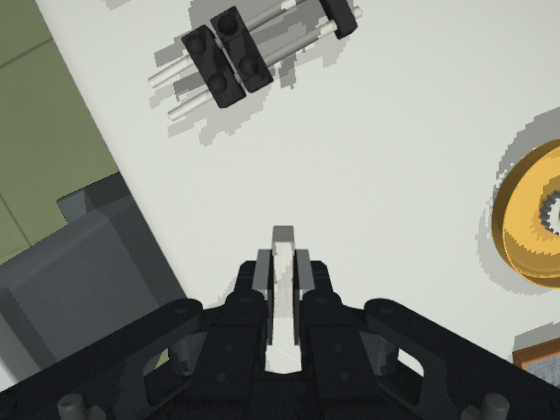

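```bash
python3 -m creep '[[[0,0,0],[0,0,-0.097],0],[[0,0,0],[0,0,-0.097],0],[[0,0,0],[0,0,0],0]]' >/dev/null
python3 go.py 652 -105.7 72 -5.3
```

```text
t 23.7 pos [417.5 114.9  71.5] yaw -5.3 F [ 0.3 -1.  -0.6] w 7.7 gf 40.1
j [ 0.45  0.47 -0.92  2.18  0.56  0.75 -0.93] shift [-3.96   5.078 -0.024] after turn [-3.96   5.078 -0.01 ] rows 6.44 turn [-0.002 -0.     0.   ]
```

```bash
python3 -m creep '[[[-0.56,0.72,0],[0,0,0],0],[[-0.56,0.72,0],[0,0,0],0],[[-0.56,0.72,0],[0,0,0],0],[[-0.56,0.72,0],[0,0,0],0],[[-0.56,0.72,0],[0,0,0],0]]' >/dev/null
python3 -m creep '[[[-0.56,0.72,0],[0,0,0],0],[[-0.56,0.72,0],[0,0,0],0],[[0,0,0],[0,0,0],0],[[0,0,0],[0,0,0],0],[[0,0,0],[0,0,0],0]]' >/dev/null
python3 go.py 652 -105.7 10 -5.3
python3 - <<'E'
from h import *
from workcell import viewer
c=viewer.camera("wrist");pickle.dump(c,open("w10.pkl","wb"));cv2.imwrite("pics/w10.png",c["color"][...,::-1])
E
```

```text
t 24.7 pos [ 649.7 -102.    71.6] yaw -5.4 F [ 0.2  1.2 -1.6] w 7.8 gf 40.1
j [ 0.65  0.79 -0.79  1.62  0.64  1.01 -0.44] shift [-0.07   0.056  1.231] after turn [-0.069  0.053  1.232] rows 1.23 turn [-0.002 -0.001 -0.001]
```

View pics/w10.png

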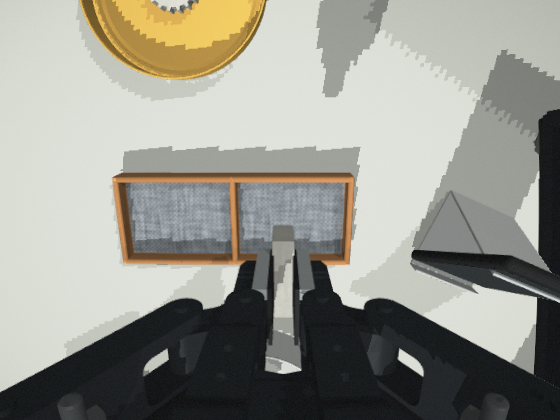

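Run:
```python
from h import *
c=pickle.load(open("w10.pkl","rb"))
for n,uv in [("TL",(113,177)),("TR",(355,175)),("BL",(124,263)),("BR",(351,263)),("crossT",(234,180)),("crossB",(235,259))]: print(n,world(c,uv,14))
```

```text
TL [545.36441632 -67.03246045]
TR [694.97580363 -79.89303791]
BL [ 539.53309803 -125.36453097]
BR [ 690.20585573 -138.68412854]
crossT [620.74240679 -76.18234432]
crossB [ 614.44666858 -128.76387522]
```

```bash
python3 -m creep '[[[-0.07,0.07,0.4],[0,0,0],0],[[0,0,0.4],[0,0,0],0],[[0,0,0.4],[0,0,0],0],[[0,0,0.1],[0,0,0],0],[[0,0,0],[0,0,0],0]]' >/dev/null
python3 -m creep '[[[0,0,0],[0,0,0],0],[[0,0,0],[0,0,0],0]]' 
python3 -m creep '[[[0,0,0.1],[0,0,0],0],[[0,0,0],[0,0,0],0],[[0,0,0],[0,0,0],0]]'
```

```text
t: 25.45
tool_pos: [655.1, -107.5, 8.6]
eef_rot: [0.001, 0.74, 0.673, 0.001]
ft_force: [-0.0, 0.7, -0.1]
grip_width: 7.4
grasp_force: 40.0
t: 25.75
tool_pos: [654.2, -107.8, 2.7]
eef_rot: [0.0, 0.74, 0.673, -0.0]
ft_force: [-0.2, 0.4, -0.9]
grip_width: 7.6
grasp_force: 40.0
```

```bash
python3 -m creep '[[[0,0,0.06],[0,0,0],0],[[0,0,0],[0,0,0],0],[[0,0,0],[0,0,0],0]]'
python3 -m creep '[[[0,0,0.03],[0,0,0],0],[[0,0,0],[0,0,0],0],[[0,0,0],[0,0,0],0]]'
python3 -m creep '[[[0,0,0.01],[0,0,0],0],[[0,0,0],[0,0,0],0]]'
```

```text
t: 26.05
tool_pos: [654.1, -107.7, -0.5]
eef_rot: [-0.0, 0.74, 0.673, -0.0]
ft_force: [-0.1, 1.4, -0.7]
grip_width: 7.7
grasp_force: 40.0
t: 26.35
tool_pos: [654.1, -107.7, -2.0]
eef_rot: [-0.0, 0.74, 0.673, -0.0]
ft_force: [0.1, 0.6, 0.2]
grip_width: 8.0
grasp_force: 40.0
t: 26.55
tool_pos: [654.3, -107.6, -2.3]
eef_rot: [0.0, 0.74, 0.673, 0.0]
ft_force: [-0.4, 0.7, -1.1]
grip_width: 7.9
grasp_force: 40.1
```

```bash
python3 -m creep '[[[0,0,0.02],[0,0,0],0],[[0,0,0],[0,0,0],0],[[0,0,0],[0,0,0],0]]'
python3 -m creep '[[[0,0,0.01],[0,0,0],0],[[0,0,0],[0,0,0],0],[[0,0,0],[0,0,0],0]]'
```

```text
t: 26.85
tool_pos: [654.3, -107.7, -2.4]
eef_rot: [0.0, 0.74, 0.673, -0.0]
ft_force: [-1.9, -0.6, 5.2]
grip_width: 7.5
grasp_force: 40.9
t: 27.15
tool_pos: [654.4, -107.7, -2.4]
eef_rot: [0.0, 0.74, 0.673, -0.0]
ft_force: [-3.2, -0.2, 8.4]
grip_width: 7.9
grasp_force: 41.3
```

```bash
python3 -m creep '[[[0,0,0],[0,0,0],0.23],[[0,0,0],[0,0,0],0.23],[[0,0,0],[0,0,0],0.23]]'
python3 -m creep '[[[0,0,-0.2],[0,0,0],0.23],[[0,0,-0.5],[0,0,0],0.23],[[0,0,-0.6],[0,0,0],0.23],[[0,0,0],[0,0,0.099],0.36],[[0,0,0],[0,0,0.099],0.36]]'
python3 - <<'E'
from h import *
from workcell import viewer
c=viewer.camera("wrist");W=cloud(c)
m=(np.hypot(W[...,0]-653,W[...,1]+106)<25)&(W[...,2]>15)&(W[...,2]<32);P=W[m];print(m.sum(),P.mean(0),np.percentile(P[:,2],[5,50,95]),cv2.minAreaRect(P[:,:2].astype(np.float32)))
E
python3 go.py 430 -29 55 -22.3
```

```text
t: 27.45
tool_pos: [654.1, -107.7, -4.1]
eef_rot: [-0.0, 0.74, 0.673, -0.0]
ft_force: [-0.4, -0.4, -0.7]
grip_width: 20.0
grasp_force: 0.0
t: 27.95
tool_pos: [655.4, -107.6, 63.2]
eef_rot: [0.001, 0.833, 0.554, 0.001]
ft_force: [0.1, 1.0, -0.1]
grip_width: 30.5
grasp_force: 0.0
954 [ 653.4674935  -107.23048152   22.88210444] [18.85445305 23.25074413 24.35835145] ((653.0455322265625, -108.4063720703125), (34.771156311035156, 9.217766761779785), 85.081787109375)
t 28.0 pos [ 655.  -107.5   62.8] yaw -23.1 F [-0.9 -0.1  0.3] w 30.6 gf 0.0
j [ 0.61  0.78 -0.72  1.62  0.59  0.98 -0.71] shift [-0.325 -4.755  0.146] after turn [-0.254 -4.759  0.155] rows 4.77 turn [ 0.001 -0.    -0.01 ]
```

```bash
python3 -m creep '[[[-0.06,-0.95,0.03],[0,0,0],0.36],[[-0.06,-0.95,0.03],[0,0,0],0.36],[[-0.06,-0.95,0.03],[0,0,0],0.36],[[-0.06,-0.95,0.03],[0,0,0],0.36],[[-0.06,-0.95,0.03],[0,0,0],0.36]]' >/dev/null
python3 -m creep '[[[0,0,0],[0,0,0],0.36],[[0,0,0],[0,0,0],0.36],[[0,0,0],[0,0,0],0.36]]' >/dev/null
python3 - <<'E'
from h import *
from workcell import viewer
c=viewer.camera("wrist");W=cloud(c)
m=(np.hypot(W[...,0]-430,W[...,1]+29)<26)&(W[...,2]>9)&(W[...,2]<16)
P=W[m][:,:2];print(m.sum(),P.mean(0),cv2.minAreaRect(P.astype(np.float32)));l=np.linalg.eigh(np.cov(P.T))[1][:,1];print(np.degrees(np.arctan2(l[1],l[0])))
E
python3 go.py 430 -29 -10 -22.3
```

```text
718 [429.19926405 -30.50011181] ((428.9486389160156, -30.938751220703125), (29.98201560974121, 8.492979049682617), 67.82022857666016)
67.7025381487468
t 28.9 pos [431.  -31.3  54.2] yaw -22.4 F [ 0.4  0.  -0.4] w 31.1 gf 0.0
j [ 0.7   0.47 -0.81  2.19  0.55  0.69 -0.88] shift [ 0.033 -0.04   1.285] after turn [ 0.035 -0.037  1.285] rows 1.29 turn [ 0.001 -0.001 -0.001]
```

```bash
python3 -m creep '[[[0.01,-0.03,0.4],[0,0,0],0.36],[[0,0,0.4],[0,0,0],0.36],[[0,0,0.37],[0,0,0],0.36],[[0,0,0.1],[0,0,0],0.36],[[0,0,0],[0,0,0],0.36]]'
python3 -m creep '[[[0,0,0],[0,0,0],0.36],[[0,0,0],[0,0,0],0],[[0,0,0],[0,0,0],0],[[0,0,0],[0,0,0],0],[[0,0,0],[0,0,0],0]]'
python3 -m creep '[[[0,0,-0.4],[0,0,0],0],[[0,0,-0.6],[0,0,0],0],[[0,0,-0.6],[0,0,0],0],[[0,0,0],[0,0,-0.099],0],[[0,0,0],[0,0,-0.099],0]]'
python3 -m creep '[[[0,0,0],[0,0,0],0],[[0,0,0],[0,0,0],0]]' >/dev/null
python3 - <<'E'
from h import *
from workcell import viewer
c=viewer.camera("wrist");W=cloud(c)
print(W[200:330:8,270:302:5,2].round())
E
python3 go.py 579.6 -99.4 70 -5
```

```text
t: 29.35
tool_pos: [428.1, -29.7, -10.4]
eef_rot: [-0.001, 0.831, 0.556, -0.0]
ft_force: [0.0, 0.0, -0.3]
grip_width: 30.7
grasp_force: 0.0
t: 29.85
tool_pos: [428.6, -30.1, -9.1]
eef_rot: [0.001, 0.831, 0.556, 0.001]
ft_force: [-1.7, -0.1, 6.2]
grip_width: 7.4
grasp_force: 40.8
t: 30.35
tool_pos: [428.6, -30.7, 71.4]
eef_rot: [0.002, 0.738, 0.675, 0.0]
ft_force: [-0.1, -0.3, -0.5]
grip_width: 7.2
grasp_force: 40.0
[[ -1.  -1.  -0.   0.   0.  -2.   0.]
 [ -0.  -1.  -0.  -1.  -2.  -1.  -2.]
 [ -1.  -1.   1.  -1.  -1.  -1.  -2.]
 [ -2.  -1.  -0.  -0.  -1.  -0.  -1.]
 [ -1.  80.  81.  80.  80.  -1.  -1.]
 [ -1.  90.  90.  90.  90.  -1.  -1.]
 [ -2.  90.  90.  91.  91.  -0.  -1.]
 [ 97.  91.  91.  91.  91.  97.  98.]
 [105.  89.  90.  91.  90. 104. 105.]
 [112.  90.  91.  92.  90. 112. 111.]
 [117.  90.  89.  91.  90. 117. 118.]
 [123.  91.  91.  91.  91. 122. 122.]
 [123.  90.  91.  90.  90. 124. 124.]
 [123.  -1.  -1.  -1.  -1. 123. 126.]
 [123.  -1.   0.  -1.  -1. 124. 130.]
 [123.  -1.  -0.  -0.  -0. 123. 132.]
 [123.  -1.  -1.  -1.  -1. 228. 131.]]
t 30.6 pos [427.5 -30.1  70. ] yaw -5.6 F [ 0.3  0.4 -0.6] w 7.6 gf 40.0
j [ 0.79  0.47 -0.92  2.19  0.56  0.74 -0.6 ] shift [-1.082  3.163 -0.   ] after turn [-1.115e+00  3.152e+00  1.000e-03] rows 3.34 turn [-0.    -0.    -0.007]
```

```bash
python3 -m creep '[[[-0.27,0.79,0],[0,0,0],0],[[-0.27,0.79,0],[0,0,0],0],[[-0.27,0.79,0],[0,0,0],0],[[-0.27,0.79,0],[0,0,0],0],[[0,0,0],[0,0,0],0]]' >/dev/null
python3 -m creep '[[[0,0,0],[0,0,0],0],[[0,0,0],[0,0,0],0]]' >/dev/null
python3 go.py 579.6 -99.4 4 -5
```

```text
t 31.3 pos [578.5 -97.5  69.6] yaw -5.4 F [ 0.1  0.4 -0.3] w 7.0 gf 40.0
j [ 0.73  0.69 -0.82  1.81  0.63  0.92 -0.47] shift [-0.036  0.028  1.311] after turn [-0.036  0.025  1.311] rows 1.31 turn [-0.001 -0.    -0.004]
```

```bash
python3 -m creep '[[[-0.02,0.01,0.4],[0,0,0],0],[[0,0,0.4],[0,0,0],0],[[0,0,0.4],[0,0,0],0],[[0,0,0.11],[0,0,0],0],[[0,0,0],[0,0,0],0]]' >/dev/null
python3 -m creep '[[[0,0,0],[0,0,0],0],[[0,0,0],[0,0,0],0]]' 
python3 -m creep '[[[0,0,0.08],[0,0,0],0],[[0,0,0],[0,0,0],0],[[0,0,0],[0,0,0],0]]'
python3 -m creep '[[[0,0,0.04],[0,0,0],0],[[0,0,0],[0,0,0],0],[[0,0,0],[0,0,0],0]]'
python3 -m creep '[[[0,0,0.02],[0,0,0],0],[[0,0,0],[0,0,0],0],[[0,0,0],[0,0,0],0]]'
```

```text
t: 32.0
tool_pos: [581.1, -99.5, 5.6]
eef_rot: [0.001, 0.74, 0.673, 0.001]
ft_force: [0.7, -0.0, 0.0]
grip_width: 7.1
grasp_force: 40.0
t: 32.3
tool_pos: [580.3, -99.7, 0.7]
eef_rot: [0.0, 0.74, 0.673, -0.0]
ft_force: [-0.8, 0.0, 0.0]
grip_width: 7.4
grasp_force: 40.0
t: 32.6
tool_pos: [580.3, -99.7, -1.5]
eef_rot: [-0.0, 0.74, 0.673, -0.0]
ft_force: [0.2, -0.1, -0.3]
grip_width: 6.9
grasp_force: 40.0
t: 32.9
tool_pos: [580.3, -99.6, -2.4]
eef_rot: [-0.0, 0.74, 0.673, -0.0]
ft_force: [-0.5, 0.4, -0.8]
grip_width: 7.0
grasp_force: 40.0
```

```bash
python3 -m creep '[[[0,0,0.03],[0,0,0],0],[[0,0,0],[0,0,0],0],[[0,0,0],[0,0,0],0]]'
python3 -m creep '[[[0,0,0.015],[0,0,0],0],[[0,0,0],[0,0,0],0],[[0,0,0],[0,0,0],0]]'
python3 -m creep '[[[0,0,0.015],[0,0,0],0],[[0,0,0],[0,0,0],0],[[0,0,0],[0,0,0],0]]'
```

```text
t: 33.2
tool_pos: [580.3, -99.6, -3.9]
eef_rot: [-0.0, 0.74, 0.673, -0.0]
ft_force: [0.8, -0.0, 0.0]
grip_width: 7.3
grasp_force: 40.0
t: 33.5
tool_pos: [580.3, -99.6, -4.7]
eef_rot: [-0.0, 0.74, 0.673, -0.0]
ft_force: [-0.7, -0.0, 0.1]
grip_width: 7.4
grasp_force: 40.0
t: 33.8
tool_pos: [580.4, -99.6, -5.0]
eef_rot: [0.0, 0.74, 0.673, -0.0]
ft_force: [-0.9, 1.0, 5.7]
grip_width: 6.9
grasp_force: 40.6
```

Contact: release, retreat, and check the whole scene.

```bash
python3 -m creep '[[[0,0,0],[0,0,0],0.23],[[0,0,0],[0,0,0],0.23],[[0,0,0],[0,0,0],0.23]]' >/dev/null
python3 -m creep '[[[0,0,-0.2],[0,0,0],0.23],[[0,0,-0.6],[0,0,0],0.23],[[0,0,-0.9],[0,0,0],0.23],[[0,0,-0.9],[0,0,0],0.23],[[0,0,-0.9],[0,0,0],0.23]]' >/dev/null
python3 -m creep '[[[-0.9,-0.3,-0.2],[0,0,0],0.23],[[-0.9,-0.3,-0.2],[0,0,0],0.23],[[-0.9,-0.3,-0.2],[0,0,0],0.23],[[0,0,0],[0,0,0],0.23],[[0,0,0],[0,0,0],0.23]]'
python3 - <<'E'
from h import *
from workcell import viewer
c=viewer.camera("wrist");cv2.imwrite("pics/w11.png",c["color"][...,::-1])
c=viewer.camera("top");W=cloud(c)
for n,x,y,r,zl,zh in [("low",580,-99,22,11,22),("tall",653,-107,22,15,30),("gear",600,41,30,7,20),("bush",490,-284,30,10,25),("spacer",617,-241,32,10,22),("lid1",598,39,65,8,25),("lid2",489,-281,65,8,25),("tin",613,-238,65,20,45),("clamp",450,205,75,10,60)]:
    m=(np.hypot(W[...,0]-x,W[...,1]-y)<r)&(W[...,2]>zl)&(W[...,2]<zh);P=W[m]
    if len(P): print(n,len(P),P.mean(0).round(1),np.percentile(P[:,2],[50,90]).round(1),np.round(cv2.minEnclosingCircle(P[:,:2].astype(np.float32))[0],1))
m=(abs(W[...,0]-612)<95)&(abs(W[...,1]+102)<45)&(W[...,2]>3.5)&(W[...,2]<20)
m=cv2.morphologyEx(m.astype(np.uint8),cv2.MORPH_OPEN,np.ones((3,3)))>0
v,u=np.where(m);P=np.array([world(c,(a,b),13) for a,b in zip(u,v)]).astype(np.float32);print(cv2.minAreaRect(P))
cv2.imwrite("pics/top1.png",cv2.resize(c["color"][120:290,140:460,::-1],(800,425),interpolation=cv2.INTER_CUBIC))
E
```

```text
t: 35.1
tool_pos: [522.2, -231.7, 200.3]
eef_rot: [0.0, 0.741, 0.672, -0.0]
ft_force: [-0.0, 0.2, 0.8]
grip_width: 19.3
grasp_force: 0.0
low 63 [578.6 -98.2  14.7] [14.8 16.7] [578.7 -97.9]
tall 84 [ 652.2 -107.2   22.4] [22.9 25.1] [ 653.1 -107.2]
gear 146 [598.2  41.4  10.7] [10.4 13.5] [598.3  41.9]
bush 49 [ 489.8 -284.6   16.2] [16.5 19. ] [ 490.3 -284.6]
spacer 70 [ 616.9 -241.1   14.2] [14.2 17.2] [ 616.8 -240.7]
lid1 318 [603.1  43.2  12.5] [12.2 16.5] [599.6  40.7]
lid2 180 [ 486.9 -287.    13.1] [13.1 17. ] [ 491.1 -281.5]
tin 179 [ 619.4 -225.5   27.7] [28.4 33.3] [ 617.2 -239.4]
clamp 691 [441.  216.4  20.5] [18.5 37.9] [449.6 214.8]
((614.8397216796875, -101.80705261230469), (58.695804595947266, 154.85769653320312), 84.36296844482422)
```

View pics/top1.png

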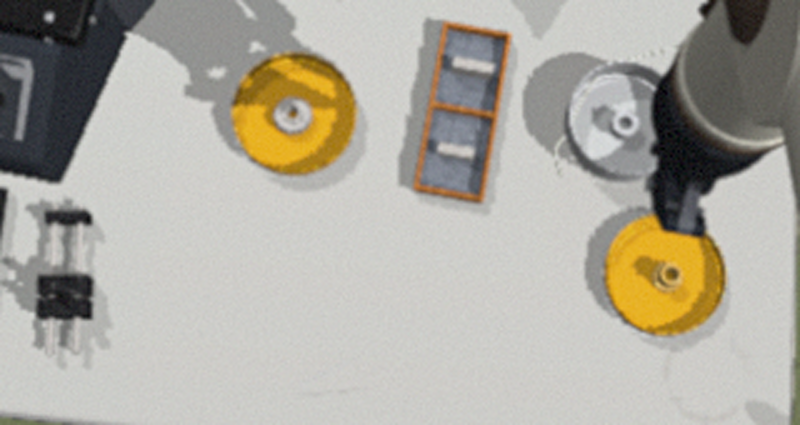

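The picture shows the gear in the left lid (292,115) and the bush in the right lid (668,273). The spacer is in the tin (625,123), and there is one block in each bay (472,65 and 455,150). The containers and the clamp have not moved, and the arm is clear at 200 mm.

```bash
python3 -c "
from workcell import ctrl
print(ctrl.sign_off())"
```

```text
the job is handed in; nothing more can be done
None
```

All five parts are sorted as asked and the job is handed in at about 35 s: gear and bush in separate yellow lids, spacer in the silver tin, and one gauge block in each bay of the box, all upright on their floors; the containers and clamp measured unmoved to within about 1–2 mm.

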